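# Close a digestion vessel with its tommy bar

## Task

Close the steel digestion vessel: with the bar from its V-rest, screw the collar down clockwise (seen from above) fully home, until you feel it come up firm on the gasket, but do not force it further. The columns of the holder leave room for only part of a turn, so move the bar on to another hole of the collar as needed. Turn the collar with the bar only, then lay the bar back in its rest and leave the other things on the bench where they are.

Things in the scene. Friction and masses are not known exactly. Their poses are not given: they have to be found in the camera images.
- bar: Plain steel tommy bar, round, 10 mm diameter, 200 mm long, hemispherical ends, 0.12 kg, loose. Origin at its middle, its x axis along the bar; both ends are alike. It starts lying level in the V-rest, its axis 45 mm above the bench.
- rest: Grey plastic V-rest of the bar, fixed, left or right of the vessel: base plate 150 x 70 x 8 mm with two V-blocks, 14 mm thick, at x = +-62 mm. Origin under its centre, x along the bar's place, z up. The V flanks slope 45 degrees, 31 mm wide at the top, 54 mm above the bench. A bar lying in it has its axis at y = 0, z = 45 mm. Between the blocks there is room for fingers about the bar's middle.
- collar: Screw collar of the vessel, steel disc 110 mm wide, 31 mm thick. Eight square holes, 13 x 13 mm, run radially inwards at mid height, 45 degrees apart, 30 mm deep (from 55 to 25 mm off the axis). Origin on the axis at the height of the hole centres (90 to 95 mm above the bench), z up; holes lie along its x and y axes and half way between. Clockwise from above closes it; it sinks 2 mm per rad.
- collar_hole (a point): Mouth centre of one of the collar's eight like holes, on the rim 55 mm from the axis, on the collar's own +x axis.
- collar_top (a point): On the collar's axis, on top of its low steel cap (under the small knob, 12 mm more), 36 mm above the hole centres. The free collar takes 0.3 to 0.4 N m about its axis: about 3 N on the bar at 125 mm from the axis (bar's middle, bar fully in) if the grip lets it swivel; about 6.5 N if the grip holds it rigid, as it then bears on the hole's mouth and the grip takes a moment too.
- gasket (a point): Centre of the upper face of the black gasket on the vessel, under the collar. The collar comes home on it after about 1.9 to 2.2 rad and stops; where exactly must be felt, the measured poses are too coarse. From there the moment climbs steeply, by some 0.4 N m for each 0.04 rad that the bar is pushed on: home and firm at 0.6 to 1.3 N m, forced above about 2.3 N m. Let go, it stays.
- vessel: Steel digestion vessel below the collar, cylinder 92 mm wide, fixed in the holder. Origin under its centre, 14 mm above the bench, z up along the collar's axis.
- holder: Steel holder, fixed: disc 200 mm wide, 14 mm thick, origin under its centre on the collar's axis, z up. Its -x side, roughly towards the robot, is the working side. Two columns, 16 mm thick, 140 mm high, stand 85 mm from the axis, 62 degrees to either side of -x: a bar in a hole swings only within 53 degrees to either side of -x. A third column, 110 mm high, stands at +x.
- working_side (a point): Point midway in the gap between the two front columns, 85 mm from the axis on the holder's -x side, 93 mm above the bench: the bar is worked in this gap.
- tip_box: Bystander: blue pipette-tip box, 120 x 85 mm, 62 mm high, loose; on the side of the vessel where the rest is not. Origin under its centre.
- tube_rack: Bystander: green tube rack, 60 x 160 mm, 57 mm high, beyond the vessel. Origin under its centre.
- reagent: Bystander: amber bottle, 70 mm wide, 150 mm high, standing. Origin under its centre.
- beaker: Bystander: glass beaker, 80 mm wide, 90 mm high, standing. Origin under its centre.
- spare_gasket: Bystander: spare rubber gasket ring, 64 mm wide, 8 mm high, flat on the bench. Origin under its centre.
- sample_jar: Bystander: small white jar, 40 mm wide, 35 mm high. Origin under its centre.
- tube_cap: Bystander: orange tube cap, 30 mm wide, 14 mm high. Origin under its centre.
Mind the look-alikes: they are no part of the job. There is more than one size of the bar; the job needs the middle-sized. What is shaped like the rest but purple is not meant.

How it is judged (in metres and radians):
On the way:
1. the collar is screwed home on the gasket (z of collar in the frame of vessel below 0.07656 m), for 0.2 s.
At the end, for the whole second after the job is handed in: The collar is tight: screwed home on the gasket, within 0.06 rad of its stop (0.12 mm in height), and the bar lies at rest in both Vs of its rest: its axis 41 to 49 mm above the bench, its middle within 25 mm along and 6 mm across, in line within 0.1 rad (z of collar in the frame of vessel below 0.07656 m and z of bar in the frame of rest between 0.041 and 0.049 m and x of bar in the frame of rest between -0.025 and 0.025 m and y of bar in the frame of rest between -0.006 and 0.006 m and angle between the x axis of bar and the x axis of rest, either way round below 0.1 rad and linear speed of bar below 0.02 m/s); the robot touches nothing.
It fails at once if the bar is forced in the collar (more than 150 N of bearing force between them, about 2.5 N m) (contact force between bar and collar above 150 N).
It fails at once if the robot itself pushes the collar (more than 5 N) (contact force between any of the arm, the fingers and collar above 5 N).
It fails at once if another thing on the bench is displaced by more than 30 mm (distance of any of tip_box, tube_rack, reagent, beaker, spare_gasket, sample_jar, tube_cap from where it was at the start of the episode above 0.03 m).
It also fails if it takes over 72 s, if anything falls off the work surface, if the arm or the gripper's body presses on something with over 40 N, if the wrist force passes 120 N, or if a joint passes its speed limit or range.

## Robot

A 6-joint arm with a two-finger parallel gripper is mounted at the origin on the work surface. World frame = base frame: x ahead of the robot, y to its left, z up, the work surface at z = 0. Lengths are in m, angles in degrees, forces in N, time in s.
With the tool pointing down it reaches from about 0.275 to 0.975 m from the base axis. Payload 8.4 kg.
Tool frame: the origin (TCP) lies on the centre line of the jaws, within the pads' length; the fingertips stand 11 mm ahead of it and the grasp point (between the pads) lies 8 mm behind it; z points along the fingers, y is the direction in which the jaws open and shut (so a half turn about z gives the same grasp; the last joint's range is limited). The gripper opens to 92 mm and grips with 3 to 60 N. Pads are 20 mm wide; open, the fingers measure 128 mm over their backs; the gripper's body (75 mm by 189 mm) begins 69 mm behind the grasp point.
Start: joints at [-73.419, 20.225, 93.587, -0, 66.188, -0.138], TCP at [0.18, -0.599, 0.226] pointing down, gripper open.
Joint ranges: [-150.9, 150.9], [-52.94, 120.26], [3.33, 152.33], [-74.26, 254.26], [0, 154.13], [-172.89, 172.89]. Speed limits (degrees/s): [127.2, 127.2, 159.86, 180, 180, 180].

## Interface

Orientations are given as [roll, pitch, yaw] about the fixed x, y, z axes, in that order (R = Rz(yaw) Ry(pitch) Rx(roll)).
In Python, from bench import bot gives the robot as it stands.
- The arm moves only by the tool play_rows, never from a script. Its argument "targets" is a list of rows, each a list of 5 numbers: the shift along the tool's x, y, z as a fraction of full scale, then the turn about the tool's z as a fraction of full scale, then the closure, from 0 (fully open) to 1 (shut). A call has exactly 5 rows; each row shifts and turns the commanded pose from where the row before left it, along the tool's axes as they then stand; what a row does not reach is not made up. Full scale, the value 1, is 400 mm for a shift and pi/2 rad for a turn. A row lasts 1/12 s, in which the tool goes at most 41.7 mm and 7.16 degrees, less where a joint would pass 70% of its speed; a pose out of reach is approached as far as the arm can. A call with a number of a shift or a turn outside -1 to 1 is refused whole. A call with a gripper value outside its range is refused whole. The fingers move at their own pace and stop on an object; the grip force is fixed at half the most. Time passes only in rows, so rows that do not move let the fingers close, or fill a call up. It gives the time, the measured TCP pose, the force and the opening at its end, in the units of the state.
- bot.state(): the state, without advancing time (a new reading comes with each control period).
- bot.camera(name): name is "scene" or "top" or "wrist"; returns the picture (420x560x3 uint8, red, green, blue); there is no depth.
- bot.camera_params(name): a dict with "vertical_fov" (degrees; the focal length in pixels is half the picture's height over the tangent of half this angle, whatever the lens; pixels are square), "cx", "cy" (the principal point, pixels), "camera_from_world" (4x4, takes a point from world to camera coordinates). Camera axes: x right, y up, looking along -z (the intrinsics and any distortion apply to the point x, -y, -z); pixel columns grow to the right and rows downward; lengths in m; the calibration is good to about 2 mm. A picture is of the moment at which its call begins: read the wrist's pose just before it. camera_params takes no time and is no camera call; for the wrist camera it gives the pose at the moment of the call.
- bot.hand_in(): hands the job in, once; it reports no verdict.
The state is a dict: "t": time; "q": joint angles; "dq": joint speeds; "effort": joint torques, N m; "ee_pos": TCP position; "eef_rot": TCP orientation; "force": force on the tool from outside, world axes, zero at the start; "torque": the same for the moment, N m; "finger_gap": finger opening in m.
Only numpy, scipy, OpenCV 4.12 (cv2) and the standard library are available. Lean on these libraries where they do the work, as an engineer would, in place of code of your own. Each camera call takes 0.05 s, during which the arm holds its last target. There are 200 camera calls.

## Working session

There is one attempt and no reset: what is moved stays moved. The work goes in short steps, Python scripts to look and compute and a tool call to move; the robot and the scene stay as the last step left them, time stands still between calls to the robot, and variables do not carry over. Pictures are saved under pics/ and viewed, about 8 in all and at most 12, crops included, and the job is handed in when it is done.

Besides the shell and the picture viewer there is one more tool, called after "Request:" in YAML: its name, and indented under it one key for each argument. play_rows: Moves the arm, as the interface text tells. Its arguments: {"type":"object","properties":{"targets":{"type":"array","items":{"type":"array","items":{"type":"number"}}}},"required":["targets"]}

```bash
ls; mkdir -p pics
python3 - <<'E'
from bench import bot
import cv2,numpy as np
s=bot.state();print({k:np.round(v,3) for k,v in s.items()})
for n in ["scene","top","wrist"]:
    p=bot.camera_params(n);print(n,{k:(np.round(v,4).tolist() if k=="camera_from_world" else v) for k,v in p.items()})
    im=bot.camera(n)[:,:,::-1];cv2.imwrite(f"pics/{n}0.png",im)
a=cv2.imread("pics/top0.png");cv2.imwrite("pics/top0b.png",cv2.resize(a,(800,600),interpolation=cv2.INTER_CUBIC))
a=cv2.imread("pics/scene0.png");cv2.imwrite("pics/scene0b.png",cv2.resize(a,(800,600),interpolation=cv2.INTER_CUBIC))
E
```

```text
pics
{'t': np.float64(0.0), 'q': array([-73.419,  20.262,  93.629,  -0.   ,  66.187,  -0.137]), 'dq': array([ 0.035,  0.044,  0.039, -0.049,  0.022, -0.059]), 'effort': array([-1.0000e-03, -5.9384e+01, -3.3421e+01,  7.0000e-02,  2.4000e-02,
       -0.0000e+00]), 'ee_pos': array([ 0.18 , -0.598,  0.225]), 'eef_rot': array([-179.923,    0.   ,   16.717]), 'force': array([-0.036,  0.193,  0.004]), 'torque': array([-0.007, -0.017,  0.036]), 'finger_gap': np.float64(0.092)}
scene {'vertical_fov': 52.50267179156332, 'cx': 279.29799299825277, 'cy': 203.62903711987352, 'camera_from_world': [[-0.5781, 0.8159, 0.0098, 0.3618], [-0.6094, -0.4397, 0.6598, 0.2015], [0.5426, 0.3755, 0.7514, -1.3349], [0.0, 0.0, 0.0, 1.0]]}
top {'vertical_fov': 57.74717266796021, 'cx': 277.9319174647686, 'cy': 211.2891916282984, 'camera_from_world': [[-0.0026, -1.0, -0.0012, -0.0616], [0.9952, -0.0027, 0.0979, -0.5156], [-0.098, -0.001, 0.9952, -0.989], [0.0, 0.0, 0.0, 1.0]]}
wrist {'vertical_fov': 59.88516914327518, 'cx': 281.6409181045268, 'cy': 206.66851194070372, 'camera_from_world': [[0.2877, -0.9577, -0.0002, -0.6252], [0.9176, 0.2757, -0.2863, 0.033], [0.2743, 0.0822, 0.9581, -0.3925], [0.0, 0.0, 0.0, 1.0]]}
```

View pics/top0b.png

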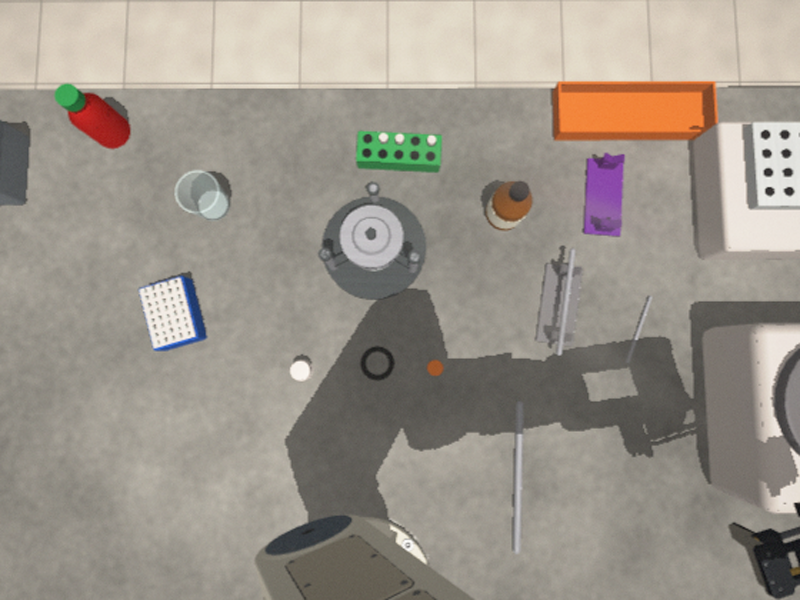

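View pics/scene0b.png

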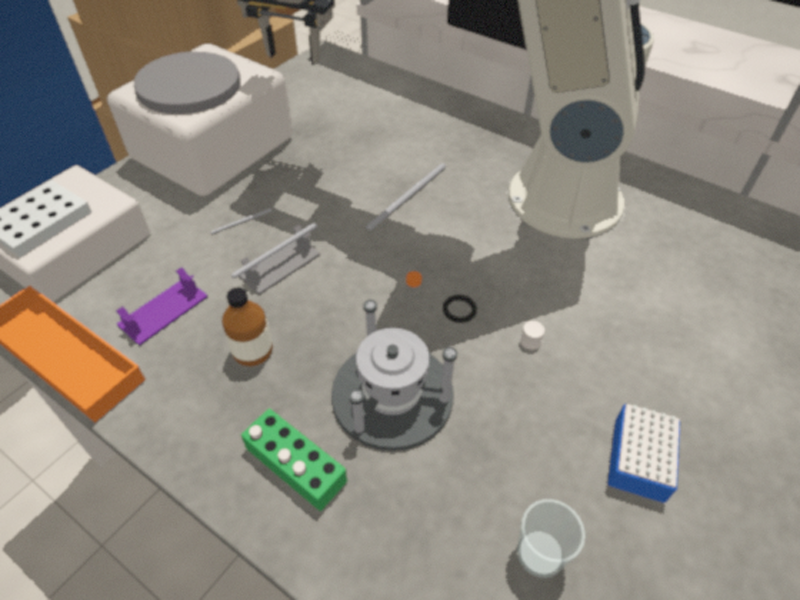

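Top view (800x600 scale): three bars: one in the grey rest at (565,300), a shorter thin one at (640,328) and a longer one at (518,477). The middle-sized bar is the one in the grey rest; the purple rest at (604,195) is the decoy. The collar is at (371,236), with its gap towards the robot. I'll confirm this in a crop and measure.

```bash
cat > h.py <<'E'
import numpy as np,cv2
from bench import bot
def K(p):
    f=210/np.tan(np.radians(p["vertical_fov"]/2)); return f,p["cx"],p["cy"]
def ray(p,u,v,z):
    f,cx,cy=K(p);T=np.array(p["camera_from_world"]);R=T[:3,:3];c=-R.T@T[:3,3]
    d=R.T@np.array([(u-cx)/f,-(v-cy)/f,-1]);return c+d*(z-c[2])/d[2]
def proj(p,X):
    f,cx,cy=K(p);T=np.array(p["camera_from_world"]);q=T[:3,:3]@np.array(X)+T[:3,3]
    return np.array([cx+f*q[0]/-q[2],cy-f*q[1]/-q[2]])
def st():
    s=bot.state();return s
def pr():
    s=bot.state();print(round(float(s["t"]),2),*[np.round(s[k],4) for k in("ee_pos","eef_rot","force","torque")],round(float(s["finger_gap"]),4))
E
python3 - <<'E'
from h import *
p=bot.camera_params("top");s=.7
for n,u,v,z in [("bar_a",571,250,.045),("bar_b",559,353,.045),("big_a",519,404,.005),("big_b",516,551,.005),("small_a",648,297,.005),("small_b",630,361,.005),("colltop",371,236,.108),("colL",325,252,.14),("colR",413,256,.14),("colB",373,187,.11),("jar",300,370,.035),("cap",435,368,.014),("sg",377,363,.008)]:
    print(n,np.round(ray(p,u*s,v*s,z),4))
a=cv2.imread("pics/top0.png")
c1=cv2.resize(a[165:265,360:470],None,fx=3.6,fy=3.6,interpolation=cv2.INTER_CUBIC)
c2=cv2.resize(a[125:225,210:310],None,fx=3.6,fy=3.6,interpolation=cv2.INTER_CUBIC)
cv2.imwrite("pics/crop1.png",np.hstack([c1,c2]))
E
```

```text
bar_a [ 0.6087 -0.3841  0.045 ]
bar_b [ 0.4196 -0.356   0.045 ]
big_a [ 0.3252 -0.2901  0.005 ]
big_b [ 0.0613 -0.2782  0.005 ]
small_a [ 0.5254 -0.5404  0.005 ]
small_b [ 0.4044 -0.5008  0.005 ]
colltop [ 0.622  -0.0182  0.108 ]
colL [0.588  0.0569 0.14  ]
colR [ 0.5808 -0.0898  0.14  ]
colB [ 0.7085 -0.0216  0.11  ]
jar [0.39   0.1144 0.035 ]
cap [ 0.3925 -0.1333  0.014 ]
sg [ 0.402 -0.025  0.008]
```

View pics/crop1.png

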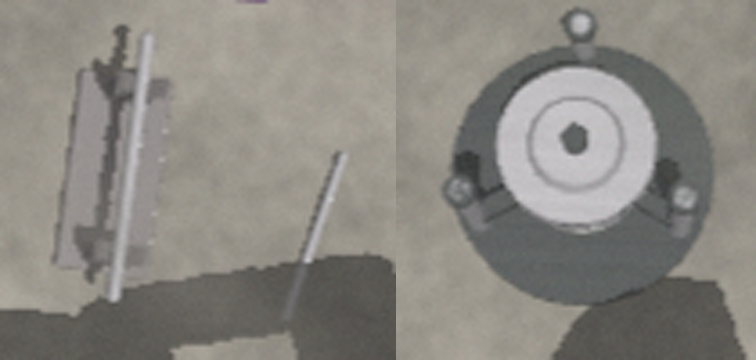

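```bash
cat >> h.py <<'E'
from scipy.spatial.transform import Rotation as Ro
def toolT(s=None):
    s=s or bot.state();T=np.eye(4);T[:3,:3]=Ro.from_euler("xyz",s["eef_rot"],degrees=True).as_matrix();T[:3,3]=s["ee_pos"];return T
def go(xyz,yaw=None):
    "total shift in tool axes (units of 0.4 m) and turn (units of 90 deg)"
    T=toolT();d=T[:3,:3].T@(np.array(xyz)-T[:3,3])/.4
    y=bot.state()["eef_rot"][2];w=0 if yaw is None else -((yaw-y+180)%360-180)/90
    print("shift",np.round(d,4),"turn",round(w,4),"minrows",round(np.linalg.norm(d)*.4/.0417,1),round(abs(w)*90/7.16,1))
E
python3 - <<'E'
from h import *
p=bot.camera_params("wrist");C=np.linalg.inv(np.array(p["camera_from_world"]))
X=np.linalg.inv(toolT())@C;print("cam in tool",np.round(X,4));np.save("X.npy",X)
f,cx,cy=K(p);Xi=np.linalg.inv(X)
for n,P in [("tcp",(0,0,0)),("bar end",(-.1,0,-.008)),("hole125",(-.07,0,-.008)),("knob",(-.125,0,-.05)),("collar +-55",(-.125,.055,-.024)),("hole at 45deg",(-.125+.039,.039,-.008))]:
    q=Xi@np.r_[P,1];print(n,cx+f*q[0]/-q[2],cy-f*q[1]/-q[2])
go((.514,-.370,.225),171.6)
E
```

```text
cam in tool [[ 1.000e-04  9.581e-01  2.863e-01  8.080e-02]
 [ 1.000e+00  2.000e-04 -1.000e-03  5.000e-04]
 [-1.000e-03  2.863e-01 -9.581e-01 -1.604e-01]
 [ 0.000e+00  0.000e+00  0.000e+00  1.000e+00]]
tcp 280.35870759977723 271.56825535322065
bar end 280.493788582448 445.5227892112194
hole125 280.4464864489507 400.97792545134894
knob 280.3495208603773 573.1433420001727
collar +-55 386.1920829318179 510.57589684284505
hole at 45deg 353.8340392099181 425.1697897808221
shift [ 9.646e-01 -3.061e-01  4.000e-04] turn -1.7209 minrows 9.7 21.6
```

Run:
```python
from h import *
go((.470,-.018,.17),178)
```

```text
shift [ 1.1124 -1.1804  0.1388] turn -1.792 minrows 15.6 22.5
```

Request:
play_rows:
  targets:
    - [0.0556, -0.059, 0, 0, 0]
    - [0.0556, -0.059, 0, 0, 0]
    - [0.0556, -0.059, 0, 0, 0]
    - [0.0556, -0.059, 0, 0, 0]
    - [0.0556, -0.059, 0, 0, 0]

```text
t: 0.57
ee_pos: [0.2526, -0.452, 0.2253]
eef_rot: [-180.0, 0.0, 16.7]
force: [0.8, -0.5, 0.8]
finger_gap: 0.0919
```

Request:
play_rows:
  targets:
    - [0.0556, -0.059, 0, 0, 0]
    - [0.0556, -0.059, 0, 0, 0]
    - [0.0556, -0.059, 0, 0, 0]
    - [0.0556, -0.059, 0, 0, 0]
    - [0.0556, -0.059, 0, 0, 0]

```text
t: 0.98
ee_pos: [0.3252, -0.307, 0.2255]
eef_rot: [-180.0, 0.0, 16.7]
force: [0.8, 0.3, 0.5]
finger_gap: 0.0921
```

Request:
play_rows:
  targets:
    - [0.0556, -0.059, 0, 0, 0]
    - [0.0556, -0.059, 0, 0, 0]
    - [0.0556, -0.059, 0, 0, 0]
    - [0.0556, -0.059, 0, 0, 0]
    - [0.0556, -0.059, 0, 0, 0]

```text
t: 1.4
ee_pos: [0.3978, -0.162, 0.2257]
eef_rot: [180.0, -0.0, 16.7]
force: [0.7, -0.6, -0.1]
finger_gap: 0.0919
```

Request:
play_rows:
  targets:
    - [0.0556, -0.059, 0, 0, 0]
    - [0.0556, -0.059, 0, 0, 0]
    - [0.0556, -0.059, 0, 0, 0]
    - [0.0556, -0.059, 0, 0, 0]
    - [0.0556, -0.059, 0, 0, 0]

```text
t: 1.82
ee_pos: [0.4703, -0.0169, 0.2256]
eef_rot: [180.0, -0.0, 16.7]
force: [0.6, -1.0, 1.2]
finger_gap: 0.0918
```

Request:
play_rows:
  targets:
    - [0, 0, 0, -0.0717, 0]
    - [0, 0, 0, -0.0717, 0]
    - [0, 0, 0, -0.0717, 0]
    - [0, 0, 0, -0.0717, 0]
    - [0, 0, 0, -0.0717, 0]

```text
t: 2.23
ee_pos: [0.4698, -0.0184, 0.2254]
eef_rot: [-180.0, 0.0, 49.3]
force: [0.3, -1.1, 0.3]
finger_gap: 0.0915
```

Request:
play_rows:
  targets:
    - [0, 0, 0, -0.0717, 0]
    - [0, 0, 0, -0.0717, 0]
    - [0, 0, 0, -0.0717, 0]
    - [0, 0, 0, -0.0717, 0]
    - [0, 0, 0, -0.0717, 0]

```text
t: 2.65
ee_pos: [0.4698, -0.0186, 0.2255]
eef_rot: [-180.0, 0.0, 81.6]
force: [0.8, 0.5, 0.1]
finger_gap: 0.0917
```

Request:
play_rows:
  targets:
    - [0, 0, 0, -0.0717, 0]
    - [0, 0, 0, -0.0717, 0]
    - [0, 0, 0, -0.0717, 0]
    - [0, 0, 0, -0.0717, 0]
    - [0, 0, 0, -0.0717, 0]

```text
t: 3.07
ee_pos: [0.4698, -0.0186, 0.2254]
eef_rot: [-180.0, -0.0, 113.8]
force: [-0.3, -0.5, -0.1]
finger_gap: 0.0917
```

Request:
play_rows:
  targets:
    - [0, 0, 0, -0.0717, 0]
    - [0, 0, 0, -0.0717, 0]
    - [0, 0, 0, -0.0717, 0]
    - [0, 0, 0, -0.0717, 0]
    - [0, 0, 0, -0.0717, 0]

```text
t: 3.48
ee_pos: [0.4698, -0.0186, 0.2254]
eef_rot: [-180.0, -0.0, 146.1]
force: [0.5, -0.1, 0.8]
finger_gap: 0.0919
```

Request:
play_rows:
  targets:
    - [0, 0, 0.0275, -0.0717, 0]
    - [0, 0, 0.0275, -0.0717, 0]
    - [0, 0, 0.0275, -0.0717, 0]
    - [0, 0, 0.0275, -0.0717, 0]
    - [0, 0, 0.0275, -0.0717, 0]

```text
t: 3.9
ee_pos: [0.4698, -0.0186, 0.17]
eef_rot: [180.0, -0.0, 178.4]
force: [0.5, -0.1, 0.1]
finger_gap: 0.0921
```

Run:
```python
from h import *
pr();p=bot.camera_params("wrist");np.save("pw1.npy",p,allow_pickle=True)
im=bot.camera("wrist")[:,:,::-1];cv2.imwrite("pics/w1.png",im);cv2.imwrite("pics/w1b.png",cv2.resize(im,(800,600),interpolation=cv2.INTER_CUBIC))
print(proj(p,(.567,-.018,.093)),proj(p,(.623,-.018,.129)))
```

```text
3.9 [ 0.4698 -0.0186  0.17  ] [ 1.799995e+02 -1.160000e-02  1.783620e+02] [ 0.5041 -0.1276  0.1013] [ 0.0987 -0.1404  0.0467] 0.0921
[287.04850937 341.05339412] [289.63459135 439.93116501]
```

View pics/w1b.png

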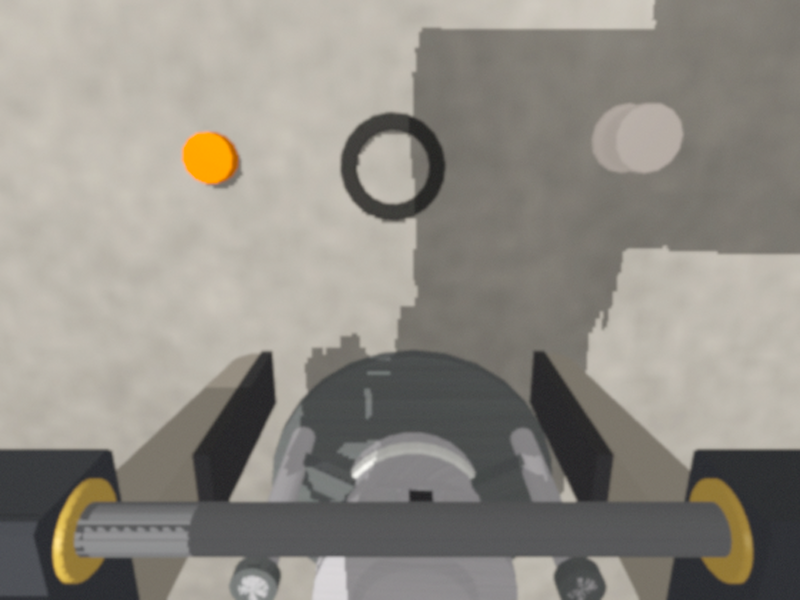

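The wrist view shows one hole at (420,495) on the 800 px scale, partly hidden by the gripper's crossbar. Collar top and columns are below it. I'll move 20 mm closer and measure the hole and columns.

Request:
play_rows:
  targets:
    - [-0.02, 0, 0, 0, 0]
    - [-0.02, 0, 0, 0, 0]
    - [-0.02, 0, 0, 0, 0]
    - [0, 0, 0, 0, 0]
    - [0, 0, 0, 0, 0]

```text
t: 4.37
ee_pos: [0.495, -0.0194, 0.171]
eef_rot: [-180.0, 0.1, 178.0]
force: [-0.7, 0.5, -0.5]
finger_gap: 0.0918
```

Run:
```python
from h import *
pr();p=bot.camera_params("wrist")
im=bot.camera("wrist")[:,:,::-1].copy();cv2.imwrite("pics/w2.png",im)
for X in [(.567,-.018,.093),(.623,-.018,.129)]:print(proj(p,X))
c=im[230:420,160:430];cv2.imwrite("pics/w2b.png",cv2.resize(c,None,fx=2.9,fy=2.9,interpolation=cv2.INTER_CUBIC))
g=im.max(2);m=(g<50).astype(np.uint8);m[:280]=0;m[:,:220]=0;m[:,370:]=0
n,l,s,ce=cv2.connectedComponentsWithStats(m)
for i in range(1,n):
    if s[i,4]>15:print(s[i],ce[i])
```

```text
4.37 [ 0.495  -0.0194  0.171 ] [-1.799987e+02  5.030000e-02  1.779719e+02] [-0.6744  0.4653 -0.4786] [ 0.0992 -0.1384 -0.0248] 0.0918
[288.02597493 311.44069974]
[291.29255856 410.58134674]
[289 315  14   7  88] [295.27272727 318.34090909]
```

View pics/w2b.png

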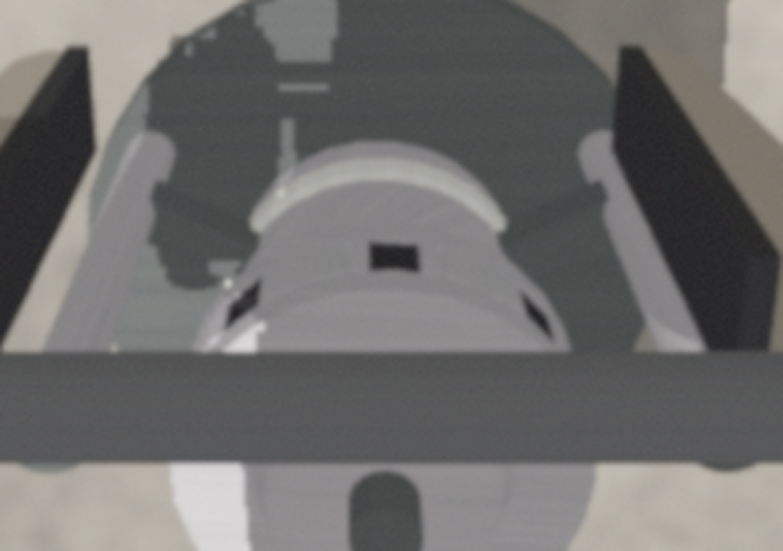

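```bash
cat > fit.py <<'E'
from h import *
from scipy.optimize import least_squares
s=bot.state();p=bot.camera_params("wrist")
obs=[(295.3,318.3,0),(244.1,334.0,1),(344.8,338.2,-1)]
im=cv2.imread("pics/w2.png");g=im.max(2);
for (u,v,k) in obs:
    w=g[int(v)-14:int(v)+11,int(u)-13:int(u)+14];m=(w<75);ys,xs=np.nonzero(m);print(k,m.sum(),xs.mean()+int(u)-13,ys.mean()+int(v)-14)
def mouth(q,k,off=180):
    a=np.radians(off)+q[2]-np.radians(45)*k; return np.array([q[0]+.055*np.cos(a),q[1]+.055*np.sin(a),q[3]])
def res(q):
    r=[]
    for u,v,k in obs: r+=list((proj(p,mouth(q,k))-[u,v])*(1 if k==0 else .6))
    return np.r_[r,(q[3]-.093)/.0015]
r=least_squares(res,[.622,-.018,0,.093],x_scale=[.01,.01,.1,.01]);q=r.x
print(np.round(q[:2],4),"phase deg",np.degrees(q[2]),"z",q[3],np.round(r.fun,2))
# image order check
for u,v,k in obs: print(k,np.round(mouth(q,k),4),proj(p,mouth(q,k)))
E
python3 fit.py
```

```text
0 121 295.495867768595 318.2892561983471
1 54 243.77777777777777 334.22222222222223
-1 34 344.88235294117646 338.8529411764706
[ 0.533  -0.0092] phase deg 175.45996321547887 z 0.09016259532726333 [ -0.81  15.36   0.19 -12.29   1.14 -12.43  -1.89]
0 [ 0.5878 -0.0136  0.0902] [294.49096503 333.65861185]
1 [ 0.5687 -0.0511  0.0902] [244.4138635  313.52224895]
-1 [0.5748 0.0265 0.0902] [346.69766913 317.49089146]
```

```bash
sed -i 's/^obs=.*/obs=[(295.4,318.3,0),(243.9,334.2,-1),(344.8,338.6,1)]/' fit.py; python3 fit.py
python3 - <<'E'
from h import *
p=bot.camera_params("top");s=.7
# columns tops from crop1 right panel: (458,189),(684,198),(579,24); disc centre
for u,v,z in [(458,189,.14),(684,198,.14),(579,24,.11)]:
    print(np.round(ray(p,210+(u-396)/3.6-.4,125+v/3.6-.4,z),4))
print(np.round(ray(p,360+147/3.6,165+33/3.6,.045),4),np.round(ray(p,360+114/3.6,165+299/3.6,.045),4))
go((.56,-.37,.17),171.6)
E
```

```text
0 121 295.495867768595 318.2892561983471
-1 54 243.77777777777777 334.22222222222223
1 34 344.88235294117646 338.8529411764706
[ 0.6271 -0.0171] phase deg -4.796921778772588 z 0.09289355635940999 [ 0.13 -0.06 -0.27  0.1   0.06  0.01 -0.07]
0 [ 0.5723 -0.0125  0.0929] [295.52531799 318.24184969]
-1 [ 0.5851 -0.0526  0.0929] [243.44632625 334.36957891]
1 [0.5916 0.0249 0.0929] [344.90066075 338.62353332]
[0.5863 0.0585 0.14  ]
[ 0.5798 -0.091   0.14  ]
[ 0.7075 -0.0199  0.11  ]
[ 0.6109 -0.3871  0.045 ] [ 0.4172 -0.3568  0.045 ]
shift [-0.1949 -0.8702  0.0021] turn 0.071 minrows 8.6 0.9
```

Run:
```python
from h import *
print(np.round(bot.state()["q"],1));go((.514,-.372,.17),171.1)
```

```text
[ -2.4  12.4 112.4   0.   55.3 -90.4]
shift [-0.0802 -0.8792  0.0021] turn 0.0765 minrows 8.5 1.0
```

Request:
play_rows:
  targets:
    - [-0.008, -0.088, 0, 0, 0]
    - [-0.008, -0.088, 0, 0, 0]
    - [-0.008, -0.088, 0, 0, 0]
    - [-0.008, -0.088, 0, 0, 0]
    - [-0.008, -0.088, 0, 0, 0]

```text
t: 4.83
ee_pos: [0.5036, -0.1973, 0.1709]
eef_rot: [-180.0, 0.0, 178.0]
force: [0.4, -0.7, 0.9]
finger_gap: 0.0921
```

Request:
play_rows:
  targets:
    - [-0.008, -0.088, 0, 0, 0]
    - [-0.008, -0.088, 0, 0, 0]
    - [-0.008, -0.088, 0, 0, 0]
    - [-0.008, -0.088, 0, 0, 0]
    - [-0.008, -0.088, 0, 0, 0]

```text
t: 5.25
ee_pos: [0.5135, -0.3739, 0.1708]
eef_rot: [180.0, -0.0, 178.0]
force: [0.8, 0.3, 1.6]
finger_gap: 0.0919
```

Request:
play_rows:
  targets:
    - [0, 0, 0, 0.0382, 0]
    - [0, 0, 0, 0.0382, 0]
    - [0, 0, 0, 0, 0]
    - [0, 0, 0, 0, 0]
    - [0, 0, 0, 0, 0]

```text
t: 5.67
ee_pos: [0.5139, -0.3719, 0.1707]
eef_rot: [180.0, -0.0, 171.3]
force: [-0.0, 0.1, 0.5]
finger_gap: 0.0918
```

Run:
```python
from h import *
pr();p=bot.camera_params("wrist")
im=bot.camera("wrist")[:,:,::-1].copy();cv2.imwrite("pics/w3.png",im);cv2.imwrite("pics/w3b.png",cv2.resize(im,(800,600),interpolation=cv2.INTER_CUBIC))
g=cv2.cvtColor(im,cv2.COLOR_BGR2GRAY)
for v in range(60,350,30): print(v,g[v,250:315].tolist())
```

```text
5.67 [ 0.5139 -0.3719  0.1707] [ 1.799967e+02 -4.800000e-03  1.712868e+02] [-0.0023  0.0595  0.4873] [ 0.0022 -0.1608 -0.0237] 0.0918
60 [166, 167, 167, 168, 168, 167, 167, 168, 168, 169, 167, 166, 166, 166, 166, 166, 165, 166, 165, 166, 165, 166, 167, 167, 168, 167, 168, 168, 167, 167, 168, 167, 167, 166, 167, 167, 168, 168, 168, 170, 169, 170, 172, 172, 173, 173, 174, 175, 172, 172, 172, 171, 171, 171, 171, 171, 170, 171, 171, 171, 170, 171, 170, 171, 170]
90 [165, 165, 165, 165, 163, 164, 162, 163, 163, 162, 161, 161, 161, 161, 161, 161, 160, 160, 159, 159, 159, 160, 159, 160, 160, 158, 159, 159, 158, 155, 154, 161, 172, 182, 188, 192, 195, 196, 195, 192, 187, 178, 165, 156, 157, 161, 164, 165, 166, 166, 166, 165, 167, 167, 168, 167, 168, 169, 169, 168, 167, 168, 168, 167, 167]
120 [165, 165, 165, 165, 165, 165, 165, 166, 164, 165, 163, 158, 149, 144, 143, 140, 135, 132, 133, 131, 132, 131, 131, 132, 131, 132, 130, 130, 131, 132, 140, 160, 176, 184, 190, 193, 193, 194, 192, 189, 182, 171, 156, 140, 135, 139, 142, 142, 143, 142, 143, 143, 143, 142, 143, 141, 142, 141, 138, 132, 132
[... 1547 characters left out ...]
 91, 92, 93, 92, 93, 91, 92, 91, 92, 92, 98, 100, 102, 103, 103, 102, 103, 103]
300 [105, 107, 107, 105, 104, 104, 110, 118, 124, 122, 114, 107, 104, 103, 103, 106, 107, 108, 111, 124, 142, 153, 155, 156, 156, 160, 163, 158, 140, 124, 120, 121, 121, 121, 121, 123, 122, 123, 119, 115, 108, 103, 103, 102, 104, 103, 104, 104, 102, 104, 103, 104, 102, 101, 101, 100, 99, 98, 98, 97, 95, 95, 94, 96, 96]
330 [111, 111, 112, 110, 106, 98, 106, 131, 158, 167, 168, 170, 168, 167, 167, 167, 168, 168, 168, 169, 168, 167, 167, 168, 167, 167, 168, 167, 165, 156, 137, 118, 104, 99, 97, 99, 96, 98, 97, 96, 97, 99, 97, 97, 100, 99, 100, 100, 99, 98, 98, 98, 98, 98, 99, 97, 96, 97, 96, 96, 98, 96, 97, 96, 99]
```

View pics/w3b.png

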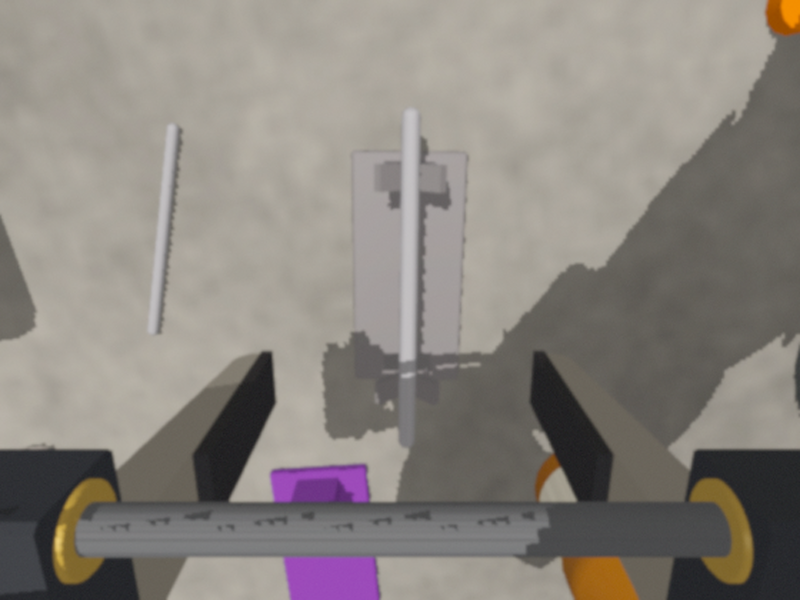

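The wrist view shows the middle bar in the grey rest, from (411,110) to (406,443) on the 800 px scale, with the short bar to the left and the purple decoy below. I'll convert these.

Run:
```python
from h import *
p=bot.camera_params("wrist")
A=ray(p,286.8,76.5,.045);B=ray(p,284.1,310.5,.045)
print(A,B,np.linalg.norm(A-B),(A+B)/2,"bar yaw",np.degrees(np.arctan2(*(A-B)[1::-1])))
q=[ray(p,u*.7,v*.7,.008) for u,v in [(352,152),(467,152),(460,376),(355,377)]]
print(np.round(q,4),np.mean(q,0)); 
M=(A+B)/2
go((M[0],M[1],.037),171.6)
print(np.degrees(np.arctan2(*(q[0]-q[3])[1::-1])),np.degrees(np.arctan2(*(q[1]-q[2])[1::-1])))
```

```text
[ 0.41937561 -0.35429982  0.045     ] [ 0.61479857 -0.38589761  0.045     ] 0.1979609949601158 [ 0.51708709 -0.37009872  0.045     ] bar yaw 170.81537843814277
[[ 0.4362 -0.3912  0.008 ]
 [ 0.4467 -0.3232  0.008 ]
 [ 0.592  -0.345   0.008 ]
 [ 0.5819 -0.4157  0.008 ]] [ 0.51419635 -0.36878041  0.008     ]
shift [-0.0071  0.0054  0.3343] turn -0.0036 minrows 3.2 0.0
170.4716359412525 171.48339538136457
```

Request:
play_rows:
  targets:
    - [-0.0035, 0.0027, 0.06, 0.003, 0]
    - [-0.0035, 0.0027, 0.06, 0, 0]
    - [0, 0, 0.06, 0, 0]
    - [0, 0, 0.06, 0, 0]
    - [0, 0, 0.04, 0, 0]

```text
t: 6.13
ee_pos: [0.5165, -0.3695, 0.0566]
eef_rot: [180.0, -0.1, 171.0]
force: [-0.7, -0.0, -0.5]
finger_gap: 0.0918
```

Request:
play_rows:
  targets:
    - [0, 0, 0.027, 0, 0.3]
    - [0, 0, 0.0273, 0, 0.6]
    - [0, 0, 0, 0, 0.7]
    - [0, 0, 0, 0, 0.8]
    - [0, 0, 0, 0, 0.8]

```text
t: 6.55
ee_pos: [0.5177, -0.371, 0.0379]
eef_rot: [-180.0, 0.1, 170.9]
force: [0.3, -0.9, 1.0]
finger_gap: 0.0605
```

Request:
play_rows:
  targets:
    - [0, 0, 0, 0, 0.85]
    - [0, 0, 0, 0, 0.85]
    - [0, 0, 0, 0, 0.85]
    - [0, 0, 0, 0, 0.85]
    - [0, 0, 0, 0, 0.85]

```text
t: 6.97
ee_pos: [0.5172, -0.3707, 0.0372]
eef_rot: [-180.0, 0.0, 170.9]
force: [0.2, 0.6, 0.1]
finger_gap: 0.027
```

Run:
```python
from h import *
pr()
im=bot.camera("wrist")[:,:,::-1].copy();g=cv2.cvtColor(im,cv2.COLOR_BGR2GRAY);cv2.imwrite("pics/w4.png",im)
```

```text
6.97 [ 0.5172 -0.3707  0.0372] [-1.799896e+02  2.250000e-02  1.708929e+02] [0.1995 0.6487 0.1145] [ 0.0036 -0.1798  0.0156] 0.027
```

Request:
play_rows:
  targets:
    - [0, 0, 0, 0, 1]
    - [0, 0, 0, 0, 1]
    - [0, 0, 0, 0, 1]
    - [0, 0, 0, 0, 1]
    - [0, 0, 0, 0, 1]

```text
t: 7.43
ee_pos: [0.5172, -0.3693, 0.0369]
eef_rot: [179.9, -0.0, 170.9]
force: [0.3, 6.5, 3.7]
finger_gap: 0.0089
```

Request:
play_rows:
  targets:
    - [0, 0, 0, 0, 1]
    - [0, 0, 0, 0, 1]
    - [0, 0, 0, 0, 1]
    - [0, 0, 0, 0, 1]
    - [0, 0, 0, 0, 1]

```text
t: 7.85
ee_pos: [0.5172, -0.3693, 0.0369]
eef_rot: [179.9, -0.0, 170.9]
force: [1.0, 6.1, 3.6]
finger_gap: 0.0089
```

Run:
```python
from h import *
pr()
p=bot.camera_params("wrist")
im=bot.camera("wrist")[:,:,::-1].copy();g=cv2.cvtColor(im,cv2.COLOR_BGR2GRAY);cv2.imwrite("pics/w5.png",im)
for v in (20,60,100,140): print(v,g[v,262:312].tolist())
```

```text
7.85 [ 0.5172 -0.3693  0.0369] [ 1.798948e+02 -2.940000e-02  1.708728e+02] [1.0005 6.1255 3.6479] [ 1.0681 -0.4    -0.0925] 0.0089
20 [167, 167, 166, 166, 166, 167, 167, 167, 165, 166, 166, 166, 166, 166, 166, 166, 167, 166, 166, 166, 165, 167, 167, 168, 167, 168, 168, 168, 169, 170, 169, 171, 171, 172, 172, 172, 173, 173, 173, 172, 172, 172, 171, 171, 171, 170, 171, 170, 170, 170]
60 [161, 163, 162, 163, 164, 165, 163, 162, 157, 159, 166, 172, 178, 183, 185, 189, 191, 192, 194, 196, 197, 198, 196, 193, 190, 188, 185, 182, 175, 169, 163, 156, 148, 145, 155, 161, 163, 163, 163, 165, 164, 164, 165, 165, 165, 165, 165, 166, 165, 165]
100 [161, 160, 161, 161, 161, 161, 161, 158, 154, 156, 165, 171, 178, 183, 186, 188, 189, 190, 191, 193, 195, 194, 193, 190, 190, 188, 184, 180, 172, 167, 159, 152, 138, 119, 105, 101, 100, 101, 101, 101, 101, 106, 125, 150, 162, 164, 166, 166, 166, 166]
140 [129, 129, 130, 130, 129, 130, 129, 130, 136, 150, 163, 171, 178, 183, 186, 189, 189, 191, 190, 190, 191, 190, 191, 191, 189, 187, 182, 177, 171, 163, 156, 146, 139, 137, 140, 141, 140, 140, 141, 140, 139, 140, 140, 141, 140, 140, 141, 140, 139, 140]
```

Request:
play_rows:
  targets:
    - [0, 0, -0.015, 0, 1]
    - [0, 0, -0.03, 0, 1]
    - [0, 0, -0.03, 0, 1]
    - [0, 0, -0.04, 0, 1]
    - [0, 0, -0.03, 0, 1]

```text
t: 8.32
ee_pos: [0.5176, -0.3712, 0.0972]
eef_rot: [-179.9, 0.1, 170.9]
force: [0.7, -0.5, -1.5]
finger_gap: 0.0088
```

Request:
play_rows:
  targets:
    - [0.03, 0, 0, 0, 1]
    - [0.045, 0, 0, 0, 1]
    - [0.045, 0, 0, 0, 1]
    - [0.045, 0, 0, 0, 1]
    - [0.03, 0, 0, 0, 1]

```text
t: 8.73
ee_pos: [0.4375, -0.3575, 0.0947]
eef_rot: [180.0, -0.1, 170.9]
force: [0.1, 0.1, -1.2]
finger_gap: 0.0089
```

Request:
play_rows:
  targets:
    - [0, 0, 0, -0.04, 1]
    - [0, 0, 0, -0.06, 1]
    - [0, 0, 0, -0.06, 1]
    - [0, 0, 0, -0.06, 1]
    - [0, 0, 0, -0.06, 1]

```text
t: 9.15
ee_pos: [0.4394, -0.3582, 0.0949]
eef_rot: [-180.0, -0.0, -163.7]
force: [-0.2, 0.4, -0.8]
finger_gap: 0.0088
```

Request:
play_rows:
  targets:
    - [0, 0, 0, -0.06, 1]
    - [0, 0, 0, -0.06, 1]
    - [0, 0, 0, -0.06, 1]
    - [0, 0, 0, -0.06, 1]
    - [0, 0, 0, -0.028, 1]

```text
t: 9.57
ee_pos: [0.4395, -0.3582, 0.0948]
eef_rot: [180.0, -0.0, -139.5]
force: [-0.1, -0.2, -1.8]
finger_gap: 0.0089
```

```bash
cat >> h.py <<'E'
AX=np.array([.6268,-.0168])
def pol(r,a,z): a=np.radians(a);return (AX[0]+r*np.cos(a),AX[1]+r*np.sin(a),z)
def where():
    s=bot.state();d=np.array(s["ee_pos"])[:2]-AX;a=np.degrees(np.arctan2(d[1],d[0]))%360
    rh=d/np.linalg.norm(d);th=np.array([-rh[1],rh[0]]);F=np.array(s["force"])
    print("t %.2f r %.1fmm ang %.2f yaw %.2f z %.1fmm  Frad %.1f Ftan %.1f Fz %.1f tq %s gap %.1f"%(s["t"],1e3*np.linalg.norm(d),a,s["eef_rot"][2]%360,1e3*s["ee_pos"][2],F[:2]@rh,F[:2]@th,F[2],np.round(s["torque"],2),1e3*s["finger_gap"]))
E
python3 - <<'E'
from h import *
pr();where();go(pol(.245,220.2,.085),220.2)
E
```

```text
9.57 [ 0.4395 -0.3582  0.0948] [ 1.799972e+02 -3.300000e-03 -1.394868e+02] [-0.057  -0.246  -1.8123] [ 0.0565 -0.1316 -0.0071] 0.0089
t 9.57 r 389.4mm ang 241.24 yaw 220.51 z 94.8mm  Frad 0.2 Ftan 0.1 Fz -1.8 tq [ 0.06 -0.13 -0.01] gap 8.9
shift [-0.298   0.3479  0.0245] turn 0.0035 minrows 4.4 0.0
```

Request:
play_rows:
  targets:
    - [-0.03, 0.035, 0.0025, 0, 1]
    - [-0.03, 0.035, 0.0025, 0, 1]
    - [-0.03, 0.035, 0.0025, 0, 1]
    - [-0.03, 0.035, 0.0025, 0, 1]
    - [-0.03, 0.035, 0.0025, 0, 1]

```text
t: 9.98
ee_pos: [0.44, -0.2653, 0.0898]
eef_rot: [-180.0, -0.0, -139.8]
force: [1.1, 1.0, -0.6]
finger_gap: 0.0088
```

Request:
play_rows:
  targets:
    - [-0.03, 0.035, 0.0025, 0, 1]
    - [-0.03, 0.035, 0.0025, 0, 1]
    - [-0.03, 0.035, 0.0025, 0, 1]
    - [-0.03, 0.035, 0.0025, 0, 1]
    - [-0.028, 0.033, 0.0025, 0.003, 1]

```text
t: 10.4
ee_pos: [0.4406, -0.1741, 0.0849]
eef_rot: [-180.0, 0.0, -140.1]
force: [-0.0, -0.3, -1.9]
finger_gap: 0.0091
```

Run:
```python
from h import *
where();go(pol(.165,220.2,.085),220.2)
im=bot.camera("wrist")[:,:,::-1].copy();cv2.imwrite("pics/w6.png",cv2.resize(im,(800,600),interpolation=cv2.INTER_CUBIC))
```

```text
t 10.40 r 243.8mm ang 220.20 yaw 219.94 z 84.9mm  Frad 0.3 Ftan 0.2 Fz -1.9 tq [ 0.12 -0.09 -0.  ] gap 9.1
shift [-0.1969  0.0009 -0.0003] turn -0.0029 minrows 1.9 0.0
```

View pics/w6.png

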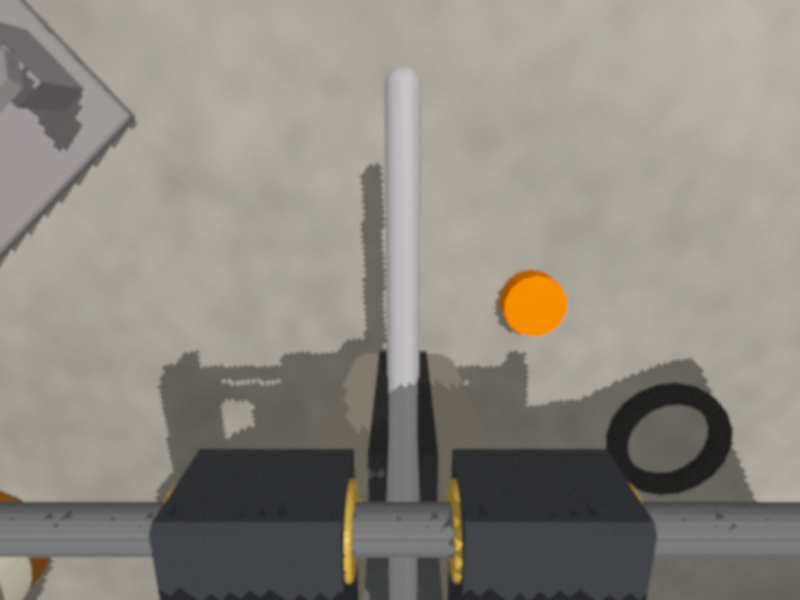

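Bar held centred and straight in the pads. Now advancing to just off the rim, then inserting in small steps.

Request:
play_rows:
  targets:
    - [-0.03, 0.0009, 0, -0.0029, 1]
    - [-0.045, 0, 0, 0, 1]
    - [-0.045, 0, 0, 0, 1]
    - [-0.045, 0, 0, 0, 1]
    - [-0.03, 0, 0, 0, 1]

```text
t: 10.87
ee_pos: [0.5026, -0.1241, 0.0852]
eef_rot: [-179.9, 0.1, -139.8]
force: [0.1, 0.0, -1.7]
finger_gap: 0.0088
```

Request:
play_rows:
  targets:
    - [0, 0, 0, 0, 1]
    - [-0.0075, 0, 0, 0, 1]
    - [-0.0075, 0, 0, 0, 1]
    - [-0.0075, 0, 0, 0, 1]
    - [0, 0, 0, 0, 1]

```text
t: 11.28
ee_pos: [0.5075, -0.1188, 0.0849]
eef_rot: [-180.0, 0.0, -139.8]
force: [-0.9, -0.3, -1.2]
finger_gap: 0.0089
```

Run:
```python
from h import *
where();go(pol(.155,220.2,.085),220.2)
```

```text
t 11.28 r 156.9mm ang 220.53 yaw 220.18 z 84.9mm  Frad 0.9 Ftan -0.4 Fz -1.2 tq [ 0.07 -0.12 -0.01] gap 8.9
shift [-0.0048  0.0022 -0.0003] turn -0.0002 minrows 0.1 0.0
```

Request:
play_rows:
  targets:
    - [-0.005, 0.0022, 0, 0, 1]
    - [-0.005, 0, 0, 0, 1]
    - [-0.005, 0, 0, 0, 1]
    - [0, 0, 0, 0, 1]
    - [0, 0, 0, 0, 1]

```text
t: 11.7
ee_pos: [0.5115, -0.114, 0.0849]
eef_rot: [-180.0, 0.0, -139.8]
force: [-0.5, -0.1, -1.7]
finger_gap: 0.0087
```

```bash
python3 -c "
from h import *
where()"
```

```text
t 11.70 r 150.8mm ang 220.14 yaw 220.22 z 84.9mm  Frad 0.4 Ftan -0.3 Fz -1.7 tq [ 0.12 -0.13  0.01] gap 8.7
```

Request:
play_rows:
  targets:
    - [-0.006, 0, 0, 0, 1]
    - [-0.006, 0, 0, 0, 1]
    - [-0.006, 0, 0, 0, 1]
    - [0, 0, 0, 0, 1]
    - [0, 0, 0, 0, 1]

```text
t: 12.12
ee_pos: [0.5171, -0.1093, 0.0849]
eef_rot: [-180.0, 0.0, -139.8]
force: [-0.3, 0.5, -0.9]
finger_gap: 0.0088
```

```bash
python3 -c "
from h import *
where()"
```

```text
t 12.12 r 143.5mm ang 220.13 yaw 220.23 z 84.9mm  Frad -0.2 Ftan -0.6 Fz -0.9 tq [ 0.08 -0.17 -0.03] gap 8.8
```

Inside with no force. Continue to near the bottom.

Request:
play_rows:
  targets:
    - [-0.006, 0, 0, 0, 1]
    - [-0.006, 0, 0, 0, 1]
    - [-0.006, 0, 0, 0, 1]
    - [0, 0, 0, 0, 1]
    - [0, 0, 0, 0, 1]

```text
t: 12.53
ee_pos: [0.5226, -0.1046, 0.0849]
eef_rot: [-180.0, 0.0, -139.8]
force: [-1.0, 0.7, -1.4]
finger_gap: 0.0091
```

Request:
play_rows:
  targets:
    - [-0.006, 0, 0, 0, 1]
    - [-0.006, 0, 0, 0, 1]
    - [-0.003, 0, 0, 0, 1]
    - [0, 0, 0, 0, 1]
    - [0, 0, 0, 0, 1]

```text
t: 12.95
ee_pos: [0.5271, -0.1008, 0.0849]
eef_rot: [-180.0, 0.0, -139.8]
force: [-0.5, -0.4, -1.7]
finger_gap: 0.0091
```

```bash
python3 -c "
from h import *
where()"
```

```text
t 12.95 r 130.4mm ang 220.12 yaw 220.22 z 84.9mm  Frad 0.6 Ftan 0.0 Fz -1.7 tq [ 0.1  -0.11 -0.01] gap 9.1
```

Request:
play_rows:
  targets:
    - [-0.0002, 0.0114, 0.0002, 0.0222, 1]
    - [-0.0002, 0.0114, 0.0002, 0.0222, 1]
    - [-0.0002, 0.0114, 0.0002, 0.0222, 1]
    - [-0.0002, 0.0114, 0.0002, 0.0222, 1]
    - [-0.0002, 0.0114, 0.0002, 0.0222, 1]

```text
t: 13.37
ee_pos: [0.5142, -0.083, 0.0847]
eef_rot: [-179.9, 0.0, -149.9]
force: [0.3, -7.9, -1.2]
finger_gap: 0.0089
```

```bash
python3 -c "
from h import *
where()"
```

```text
t 13.37 r 130.6mm ang 210.46 yaw 210.11 z 84.7mm  Frad 3.8 Ftan 6.9 Fz -1.2 tq [-1.09 -0.24 -0.4 ] gap 8.9
```

Request:
play_rows:
  targets:
    - [-0.00045, 0.0171, 0.00026, 0.0333, 1]
    - [-0.00045, 0.0171, 0.00026, 0.0333, 1]
    - [-0.00045, 0.0171, 0.00026, 0.0333, 1]
    - [-0.00045, 0.0171, 0.00026, 0.0333, 1]
    - [-0.00045, 0.0171, 0.00026, 0.0333, 1]

```text
t: 13.78
ee_pos: [0.5006, -0.0515, 0.084]
eef_rot: [-179.9, -0.0, -164.9]
force: [-1.0, -6.9, -1.7]
finger_gap: 0.0092
```

Request:
play_rows:
  targets:
    - [-0.00045, 0.0171, 0.00026, 0.0333, 1]
    - [-0.00045, 0.0171, 0.00026, 0.0333, 1]
    - [-0.00045, 0.0171, 0.00026, 0.0333, 1]
    - [-0.00045, 0.0171, 0.00026, 0.0333, 1]
    - [-0.00045, 0.0171, 0.00026, 0.0333, 1]

```text
t: 14.2
ee_pos: [0.4956, -0.0176, 0.0834]
eef_rot: [-179.9, -0.0, -179.9]
force: [-1.6, -6.1, -0.8]
finger_gap: 0.0089
```

```bash
python3 -c "
from h import *
where()"
```

```text
t 14.20 r 131.2mm ang 180.35 yaw 180.08 z 83.4mm  Frad 1.7 Ftan 6.1 Fz -0.8 tq [-1.12 -0.02 -0.42] gap 8.9
```

Request:
play_rows:
  targets:
    - [-0.0005, 0.0171, 0.00026, 0.0333, 1]
    - [-0.0005, 0.0171, 0.00026, 0.0333, 1]
    - [-0.0005, 0.0171, 0.00026, 0.0333, 1]
    - [-0.0005, 0.0171, 0.00026, 0.0333, 1]
    - [-0.0005, 0.0171, 0.00026, 0.0333, 1]

```text
t: 14.62
ee_pos: [0.4997, 0.0163, 0.0827]
eef_rot: [-179.9, -0.1, 165.1]
force: [-1.4, -7.1, -1.3]
finger_gap: 0.0091
```

Request:
play_rows:
  targets:
    - [-0.0005, 0.0171, 0.00026, 0.0333, 1]
    - [-0.0005, 0.0171, 0.00026, 0.0333, 1]
    - [-0.0005, 0.0171, 0.00026, 0.0333, 1]
    - [-0.0005, 0.0171, 0.00026, 0.0333, 1]
    - [-0.0005, 0.0171, 0.00026, 0.0333, 1]

```text
t: 15.03
ee_pos: [0.5124, 0.0477, 0.082]
eef_rot: [-179.9, -0.1, 150.1]
force: [-1.3, -6.8, -0.7]
finger_gap: 0.0091
```

```bash
python3 -c "
from h import *
where()"
```

```text
t 15.03 r 131.3mm ang 150.59 yaw 150.10 z 82.0mm  Frad -2.2 Ftan 6.6 Fz -0.7 tq [-1.11  0.12 -0.48] gap 9.1
```

Request:
play_rows:
  targets:
    - [-0.0005, 0.0171, 0.00026, 0.0333, 1]
    - [-0.0005, 0.0171, 0.00026, 0.0333, 1]
    - [-0.0005, 0.0171, 0.00026, 0.0333, 1]
    - [-0.0005, 0.0171, 0.00026, 0.0333, 1]
    - [-0.0005, 0.0171, 0.00026, 0.0333, 1]

```text
t: 15.45
ee_pos: [0.5328, 0.0747, 0.0813]
eef_rot: [-179.8, -0.1, 135.1]
force: [-3.7, -6.5, -0.6]
finger_gap: 0.0093
```

Request:
play_rows:
  targets:
    - [-0.0005, 0.0171, 0.00026, 0.0333, 1]
    - [-0.0002, 0.0114, 0.0002, 0.0222, 1]
    - [0, 0, 0, 0, 1]
    - [0, 0, 0, 0, 1]
    - [0, 0, 0, 0, 1]

```text
t: 15.87
ee_pos: [0.541, 0.0823, 0.0811]
eef_rot: [-179.8, -0.1, 130.3]
force: [-3.1, -4.8, -0.9]
finger_gap: 0.009
```

```bash
python3 -c "
from h import *
where()"
```

```text
t 15.87 r 131.1mm ang 130.87 yaw 130.27 z 81.1mm  Frad -1.6 Ftan 5.5 Fz -0.9 tq [-0.89  0.42 -0.4 ] gap 9.0
```

Request:
play_rows:
  targets:
    - [0, -0.0035, 0, 0, 1]
    - [0, 0, 0, 0, 1]
    - [0.018, 0, 0, 0, 1]
    - [0.03, 0, 0, 0, 1]
    - [0, 0, 0, 0, 1]

```text
t: 16.28
ee_pos: [0.5266, 0.0973, 0.0811]
eef_rot: [-179.8, -0.1, 130.3]
force: [-5.3, 1.2, -1.0]
finger_gap: 0.0093
```

Request:
play_rows:
  targets:
    - [0.02, 0, 0, 0, 1]
    - [0.03, 0, 0, 0, 1]
    - [0.02, 0, 0, 0, 1]
    - [0, 0, 0, 0, 1]
    - [0, 0, 0, 0, 1]

```text
t: 16.7
ee_pos: [0.5112, 0.119, 0.0819]
eef_rot: [180.0, 0.0, 130.4]
force: [-0.7, -0.3, -1.4]
finger_gap: 0.0093
```

Request:
play_rows:
  targets:
    - [-0.0007, -0.0245, 0, -0.035, 1]
    - [-0.0007, -0.0245, 0, -0.035, 1]
    - [-0.0007, -0.0245, 0, -0.035, 1]
    - [-0.0007, -0.0245, 0, -0.035, 1]
    - [-0.0007, -0.0245, 0, -0.035, 1]

```text
t: 17.12
ee_pos: [0.4787, 0.0815, 0.0818]
eef_rot: [180.0, 0.0, 146.2]
force: [0.5, 0.3, -1.2]
finger_gap: 0.0092
```

Request:
play_rows:
  targets:
    - [-0.0007, -0.0245, 0, -0.035, 1]
    - [-0.0007, -0.0245, 0, -0.035, 1]
    - [-0.0007, -0.0245, 0, -0.035, 1]
    - [-0.0007, -0.0245, 0, -0.035, 1]
    - [-0.0007, -0.0245, 0, -0.035, 1]

```text
t: 17.53
ee_pos: [0.4574, 0.0374, 0.0819]
eef_rot: [180.0, 0.0, 162.0]
force: [0.4, 0.3, -1.6]
finger_gap: 0.0087
```

Request:
play_rows:
  targets:
    - [-0.0007, -0.0245, 0, -0.035, 1]
    - [-0.0007, -0.0245, 0, -0.035, 1]
    - [-0.0007, -0.0245, 0, -0.035, 1]
    - [-0.0007, -0.0245, 0, -0.035, 1]
    - [-0.0007, -0.0245, 0, -0.035, 1]

```text
t: 17.95
ee_pos: [0.4488, -0.0108, 0.0819]
eef_rot: [-180.0, 0.1, 177.7]
force: [-0.2, -0.3, -0.1]
finger_gap: 0.0087
```

Run:
```python
from h import *
where();p=bot.camera_params("wrist")
for a in (133,178,223):print(proj(p,pol(.055,a,.0895)))
im=bot.camera("wrist")[:,:,::-1].copy();cv2.imwrite("pics/w7.png",im)
go(pol(.160,177.5,.081),177.5)
# scene camera: other holes (back side)
p=bot.camera_params("scene");im=bot.camera("scene")[:,:,::-1].copy();cv2.imwrite("pics/s7.png",im)
u,v=proj(p,(*AX,.1)).astype(int);print(u,v)
c=im[v-60:v+60,u-75:u+75];cv2.imwrite("pics/s7b.png",cv2.resize(c,None,fx=5,fy=5,interpolation=cv2.INTER_CUBIC))
```

```text
t 17.95 r 178.1mm ang 178.07 yaw 177.71 z 81.9mm  Frad 0.2 Ftan 0.3 Fz -0.1 tq [ 0.   -0.13 -0.01] gap 8.7
[351.9252708  496.90512964]
[284.43928314 476.38619033]
[217.15525085 497.30690436]
shift [-0.0454  0.0068  0.0022] turn 0.0049 minrows 0.4 0.1
273 252
```

View pics/s7b.png

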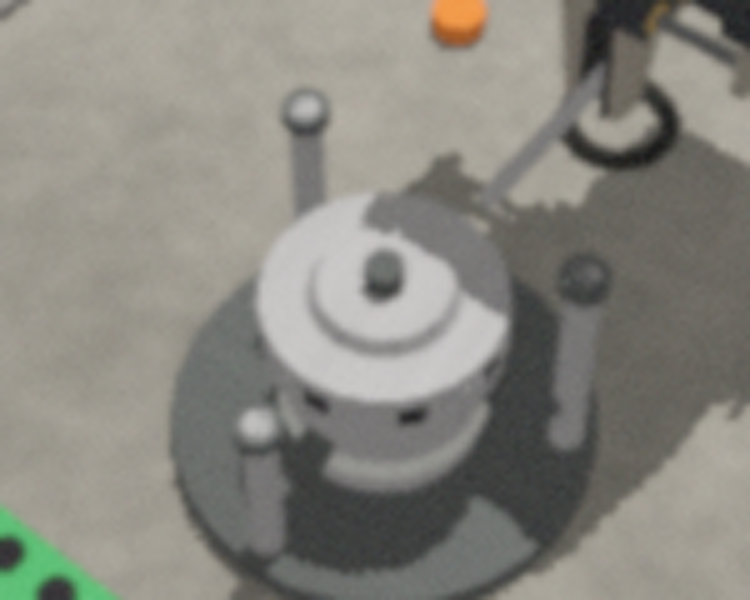

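Request:
play_rows:
  targets:
    - [-0.015, 0.001, 0, 0, 1]
    - [-0.015, 0, 0, 0, 1]
    - [-0.012, 0, 0, 0, 1]
    - [0, 0, 0, 0, 1]
    - [0, 0, 0, 0, 1]

```text
t: 18.47
ee_pos: [0.4657, -0.0101, 0.0816]
eef_rot: [180.0, 0.0, 177.6]
force: [-0.6, 0.0, -1.7]
finger_gap: 0.0088
```

Request:
play_rows:
  targets:
    - [-0.005, 0, 0, 0, 1]
    - [-0.005, 0, 0, 0, 1]
    - [-0.005, 0, 0, 0, 1]
    - [-0.005, 0, 0, 0, 1]
    - [0, 0, 0, 0, 1]

```text
t: 18.88
ee_pos: [0.4727, -0.0108, 0.0814]
eef_rot: [-180.0, -0.1, 177.5]
force: [0.2, -1.2, -1.6]
finger_gap: 0.0088
```

```bash
python3 -c "
from h import *
where()"
```

```text
t 18.88 r 154.2mm ang 177.79 yaw 177.54 z 81.4mm  Frad -0.3 Ftan 1.2 Fz -1.6 tq [-0.19 -0.07 -0.13] gap 8.8
```

Request:
play_rows:
  targets:
    - [-0.005, -0.002, 0, 0, 1]
    - [-0.005, 0, 0, 0, 1]
    - [-0.005, 0, 0, 0, 1]
    - [0, 0, 0, 0, 1]
    - [0, 0, 0, 0, 1]

```text
t: 19.3
ee_pos: [0.48, -0.012, 0.0819]
eef_rot: [-180.0, 0.1, 177.5]
force: [0.8, -2.0, -1.2]
finger_gap: 0.0087
```

```bash
python3 -c "
from h import *
where()"
```

```text
t 19.30 r 146.9mm ang 178.13 yaw 177.54 z 81.9mm  Frad -0.9 Ftan 2.0 Fz -1.2 tq [-0.29 -0.31 -0.19] gap 8.7
```

Entering, with only 2 N sideways. Nudge a bit further counter-clockwise and carry on.

Request:
play_rows:
  targets:
    - [-0.005, -0.002, 0, 0, 1]
    - [-0.005, 0, 0, 0, 1]
    - [-0.005, 0, 0, 0, 1]
    - [-0.003, 0, 0, 0, 1]
    - [0, 0, 0, 0, 1]

```text
t: 19.72
ee_pos: [0.4867, -0.013, 0.0817]
eef_rot: [180.0, 0.0, 177.5]
force: [0.9, -1.5, -1.0]
finger_gap: 0.0088
```

Request:
play_rows:
  targets:
    - [-0.005, 0, 0, 0, 1]
    - [-0.005, 0, 0, 0, 1]
    - [-0.005, 0, 0, 0, 1]
    - [-0.005, 0, 0, 0, 1]
    - [0, 0, 0, 0, 1]

```text
t: 20.13
ee_pos: [0.495, -0.0133, 0.0818]
eef_rot: [180.0, 0.0, 177.6]
force: [0.8, -0.3, -0.1]
finger_gap: 0.0088
```

```bash
python3 -c "
from h import *
where()"
```

```text
t 20.13 r 131.9mm ang 178.49 yaw 177.55 z 81.8mm  Frad -0.8 Ftan 0.3 Fz -0.1 tq [-0.21 -0.21 -0.14] gap 8.8
```

Request:
play_rows:
  targets:
    - [-0.0002, 0.0115, 0.0002, 0.0222, 1]
    - [-0.0002, 0.0115, 0.0002, 0.0222, 1]
    - [-0.0002, 0.0115, 0.0002, 0.0222, 1]
    - [-0.0002, 0.0115, 0.0002, 0.0222, 1]
    - [-0.0002, 0.0115, 0.0002, 0.0222, 1]

```text
t: 20.55
ee_pos: [0.4974, 0.0091, 0.0813]
eef_rot: [-180.0, 0.0, 167.4]
force: [-0.2, -6.9, -1.2]
finger_gap: 0.0087
```

```bash
cat >> h.py <<'E'
def M():
    where();m=[]
    s=bot.state();d=np.array(s["ee_pos"])[:2]-AX;F=s["force"];print("M %.2f"%(d[0]*F[1]-d[1]*F[0]+s["torque"][2]))
E
python3 -c "
from h import *
M()"
```

```text
t 20.55 r 132.0mm ang 168.69 yaw 167.45 z 81.3mm  Frad -1.2 Ftan 6.8 Fz -1.2 tq [-1.03 -0.09 -0.39] gap 8.7
M 0.51
```

Request:
play_rows:
  targets:
    - [-0.0002, 0.0115, 0.0002, 0.0222, 1]
    - [-0.0002, 0.0115, 0.0002, 0.0222, 1]
    - [-0.0002, 0.0115, 0.0002, 0.0222, 1]
    - [-0.0001, 0.0058, 0.0001, 0.0111, 1]
    - [-0.0001, 0.0058, 0.0001, 0.0111, 1]

```text
t: 20.97
ee_pos: [0.5022, 0.0268, 0.0808]
eef_rot: [-179.9, -0.0, 159.5]
force: [-0.3, -6.9, -1.7]
finger_gap: 0.0092
```

```bash
python3 -c "
from h import *
M()"
```

```text
t 20.97 r 132.0mm ang 160.72 yaw 159.51 z 80.8mm  Frad -2.0 Ftan 6.6 Fz -1.7 tq [-0.96  0.1  -0.4 ] gap 9.2
M 0.48
```

Request:
play_rows:
  targets:
    - [-0.0001, 0.0058, 0.0001, 0.0111, 1]
    - [-0.0001, 0.0058, 0.0001, 0.0111, 1]
    - [-0.0001, 0.0058, 0.0001, 0.0111, 1]
    - [-0.0001, 0.0058, 0.0001, 0.0111, 1]
    - [-0.0001, 0.0058, 0.0001, 0.0111, 1]

```text
t: 21.38
ee_pos: [0.5065, 0.0373, 0.0805]
eef_rot: [-179.9, -0.1, 154.5]
force: [-2.0, -5.5, -0.8]
finger_gap: 0.0092
```

```bash
python3 -c "
from h import *
M()"
```

```text
t 21.38 r 131.9mm ang 155.80 yaw 154.51 z 80.5mm  Frad -0.4 Ftan 5.8 Fz -0.8 tq [-0.98  0.17 -0.42] gap 9.2
M 0.35
```

Request:
play_rows:
  targets:
    - [-0.0001, 0.0046, 0.0001, 0.0089, 1]
    - [-0.0001, 0.0046, 0.0001, 0.0089, 1]
    - [0, 0.0046, 0.0001, 0.0089, 1]
    - [-0.0001, 0.0046, 0.0001, 0.0089, 1]
    - [0, 0.0046, 0, 0.0089, 1]

```text
t: 21.8
ee_pos: [0.5105, 0.0454, 0.0803]
eef_rot: [-179.9, -0.1, 150.5]
force: [-3.8, -6.2, -0.1]
finger_gap: 0.0088
```

```bash
python3 -c "
from h import *
M()"
```

```text
t 21.80 r 131.9mm ang 151.85 yaw 150.51 z 80.3mm  Frad 0.4 Ftan 7.2 Fz -0.1 tq [-0.9   0.25 -0.41] gap 8.8
M 0.54
```

Request:
play_rows:
  targets:
    - [-0.0001, 0.0035, 0.0001, 0.0067, 1]
    - [0, 0.0035, 0, 0.0067, 1]
    - [0, 0.0035, 0.0001, 0.0067, 1]
    - [-0.0001, 0.0035, 0, 0.0067, 1]
    - [0, 0.0035, 0.0001, 0.0067, 1]

```text
t: 22.22
ee_pos: [0.5139, 0.0514, 0.0801]
eef_rot: [-179.9, -0.1, 147.5]
force: [-3.0, -5.8, -0.5]
finger_gap: 0.0093
```

```bash
python3 -c "
from h import *
M()"
```

```text
t 22.22 r 131.9mm ang 148.87 yaw 147.50 z 80.1mm  Frad -0.4 Ftan 6.5 Fz -0.5 tq [-0.92  0.35 -0.43] gap 9.3
M 0.42
```

Request:
play_rows:
  targets:
    - [-0.0001, 0.0046, 0.0001, 0.0089, 1]
    - [-0.0001, 0.0046, 0, 0.0089, 1]
    - [0, 0.0046, 0.0001, 0.0089, 1]
    - [-0.0001, 0.0046, 0, 0.0089, 1]
    - [0, 0.0046, 0.0001, 0.0089, 1]

```text
t: 22.63
ee_pos: [0.519, 0.0589, 0.0799]
eef_rot: [-179.9, -0.1, 143.5]
force: [-4.1, -4.4, -1.6]
finger_gap: 0.0091
```

```bash
python3 -c "
from h import *
M()"
```

```text
t 22.63 r 131.8mm ang 144.91 yaw 143.49 z 79.9mm  Frad 0.8 Ftan 5.9 Fz -1.6 tq [-0.9   0.45 -0.38] gap 9.1
M 0.40
```

Request:
play_rows:
  targets:
    - [-0.0001, 0.0035, 0.0001, 0.0067, 1]
    - [0, 0.0035, 0, 0.0067, 1]
    - [0, 0.0035, 0.0001, 0.0067, 1]
    - [-0.0001, 0.0035, 0, 0.0067, 1]
    - [0, 0.0035, 0.0001, 0.0067, 1]

```text
t: 23.05
ee_pos: [0.5231, 0.0644, 0.0797]
eef_rot: [-179.8, -0.1, 140.5]
force: [-3.8, -4.0, 0.1]
finger_gap: 0.0093
```

```bash
python3 -c "
from h import *
M()"
```

```text
t 23.05 r 131.7mm ang 141.93 yaw 140.48 z 79.7mm  Frad 0.5 Ftan 5.5 Fz 0.1 tq [-0.82  0.44 -0.46] gap 9.3
M 0.26
```

Request:
play_rows:
  targets:
    - [-0.0001, 0.0035, 0.0001, 0.0067, 1]
    - [0, 0.0035, 0, 0.0067, 1]
    - [0, 0.0035, 0.0001, 0.0067, 1]
    - [-0.0001, 0.0035, 0, 0.0067, 1]
    - [0, 0.0035, 0.0001, 0.0067, 1]

```text
t: 23.47
ee_pos: [0.5276, 0.0697, 0.0795]
eef_rot: [-179.8, -0.1, 137.5]
force: [-4.3, -4.3, -0.2]
finger_gap: 0.009
```

```bash
python3 -c "
from h import *
M()"
```

```text
t 23.47 r 131.7mm ang 138.92 yaw 137.46 z 79.5mm  Frad 0.4 Ftan 6.0 Fz -0.2 tq [-0.78  0.6  -0.35] gap 9.0
M 0.44
```

Request:
play_rows:
  targets:
    - [-0.0001, 0.0035, 0.0001, 0.0067, 1]
    - [0, 0.0035, 0, 0.0067, 1]
    - [0, 0.0035, 0.0001, 0.0067, 1]
    - [-0.0001, 0.0035, 0, 0.0067, 1]
    - [0, 0.0035, 0.0001, 0.0067, 1]

```text
t: 23.88
ee_pos: [0.5322, 0.0747, 0.0793]
eef_rot: [-179.8, -0.1, 134.4]
force: [-4.7, -3.7, 0.3]
finger_gap: 0.009
```

```bash
python3 -c "
from h import *
M()"
```

```text
t 23.88 r 131.6mm ang 135.93 yaw 134.44 z 79.3mm  Frad 0.8 Ftan 5.9 Fz 0.3 tq [-0.75  0.68 -0.4 ] gap 9.0
M 0.37
```

Request:
play_rows:
  targets:
    - [-0.0001, 0.0035, 0.0001, 0.0067, 1]
    - [0, 0.0035, 0, 0.0067, 1]
    - [0, 0.0035, 0.0001, 0.0067, 1]
    - [-0.0001, 0.0035, 0, 0.0067, 1]
    - [0, 0, 0, 0, 1]

```text
t: 24.3
ee_pos: [0.5361, 0.0784, 0.0792]
eef_rot: [-179.8, -0.1, 132.0]
force: [-6.2, -5.1, -0.2]
finger_gap: 0.0091
```

```bash
python3 -c "
from h import *
M()"
```

```text
t 24.30 r 131.5mm ang 133.59 yaw 132.03 z 79.2mm  Frad 0.5 Ftan 8.0 Fz -0.2 tq [-0.95  0.75 -0.41] gap 9.1
M 0.65
```

Moment is rising: the collar is coming up on the gasket. Smaller steps now.

Request:
play_rows:
  targets:
    - [0, 0.0023, 0, 0.0044, 1]
    - [0, 0.0023, 0, 0.0044, 1]
    - [0, 0.0023, 0, 0.0044, 1]
    - [0, 0, 0, 0, 1]
    - [0, 0, 0, 0, 1]

```text
t: 24.72
ee_pos: [0.5378, 0.0799, 0.079]
eef_rot: [-179.7, -0.1, 130.9]
force: [-6.3, -6.8, -0.0]
finger_gap: 0.0092
```

```bash
python3 -c "
from h import *
M();bot.camera('top');M();bot.camera('top');M()"
```

```text
t 24.72 r 131.4mm ang 132.64 yaw 130.88 z 79.0mm  Frad -0.8 Ftan 9.3 Fz -0.0 tq [-1.12  0.9  -0.41] gap 9.2
M 0.81
t 24.77 r 131.4mm ang 132.63 yaw 130.88 z 79.0mm  Frad 0.1 Ftan 9.3 Fz -0.1 tq [-1.16  0.82 -0.4 ] gap 9.1
M 0.82
t 24.82 r 131.4mm ang 132.63 yaw 130.88 z 79.0mm  Frad -0.6 Ftan 8.1 Fz -0.3 tq [-1.2   0.86 -0.47] gap 9.1
M 0.59
```

Request:
play_rows:
  targets:
    - [0, 0.0023, 0, 0.0044, 1]
    - [0, 0.0023, 0, 0.0044, 1]
    - [0, 0.0023, 0, 0.0044, 1]
    - [0, 0, 0, 0, 1]
    - [0, 0, 0, 0, 1]

```text
t: 25.23
ee_pos: [0.5396, 0.0814, 0.0789]
eef_rot: [-179.7, -0.1, 129.7]
force: [-6.0, -8.1, 0.2]
finger_gap: 0.0089
```

```bash
python3 -c "
from h import *
M();bot.camera('top');M();bot.camera('top');M()"
```

```text
t 25.23 r 131.4mm ang 131.62 yaw 129.70 z 78.9mm  Frad -2.0 Ftan 9.9 Fz 0.2 tq [-1.34  0.91 -0.42] gap 8.9
M 0.87
t 25.28 r 131.4mm ang 131.62 yaw 129.70 z 78.9mm  Frad -1.1 Ftan 10.7 Fz -0.3 tq [-1.39  0.98 -0.43] gap 9.0
M 0.97
t 25.33 r 131.4mm ang 131.62 yaw 129.70 z 78.9mm  Frad -1.0 Ftan 10.1 Fz -0.3 tq [-1.38  0.98 -0.47] gap 9.0
M 0.86
```

Firm at about 0.9 N m (free running was about 0.42), and the rise was steady over the last 3.5°. Relieve the load, withdraw, and swing clear.

Request:
play_rows:
  targets:
    - [0, -0.003, 0, -0.005, 1]
    - [0, -0.003, 0, -0.005, 1]
    - [0, 0, 0, 0, 1]
    - [0, 0, 0, 0, 1]
    - [0, 0, 0, 0, 1]

```text
t: 25.75
ee_pos: [0.538, 0.0802, 0.079]
eef_rot: [-179.7, -0.1, 130.6]
force: [-6.3, -6.6, 0.2]
finger_gap: 0.009
```

```bash
python3 -c "
from h import *
M()"
```

```text
t 25.75 r 131.5mm ang 132.47 yaw 130.59 z 79.0mm  Frad -0.6 Ftan 9.1 Fz 0.2 tq [-1.07  0.87 -0.39] gap 9.0
M 0.81
```

Request:
play_rows:
  targets:
    - [0, -0.0046, 0, -0.0089, 1]
    - [0, -0.0046, 0, -0.0089, 1]
    - [0, -0.0046, 0, -0.0089, 1]
    - [0, 0, 0, 0, 1]
    - [0, 0, 0, 0, 1]

```text
t: 26.17
ee_pos: [0.5345, 0.077, 0.0793]
eef_rot: [-179.8, -0.1, 133.0]
force: [-4.0, -3.4, -0.6]
finger_gap: 0.009
```

```bash
python3 -c "
from h import *
M()"
```

```text
t 26.17 r 131.6mm ang 134.54 yaw 132.98 z 79.3mm  Frad 0.4 Ftan 5.2 Fz -0.6 tq [-0.63  0.67 -0.44] gap 9.0
M 0.25
```

Request:
play_rows:
  targets:
    - [0, -0.0035, 0, -0.009, 1]
    - [0, 0, 0, 0, 1]
    - [0.015, 0, 0, 0, 1]
    - [0.02, 0, 0, 0, 1]
    - [0, 0, 0, 0, 1]

```text
t: 26.58
ee_pos: [0.5237, 0.0868, 0.0794]
eef_rot: [-179.9, -0.1, 133.8]
force: [-5.2, -0.4, -1.2]
finger_gap: 0.009
```

```bash
python3 -c "
from h import *
M()"
```

```text
t 26.58 r 146.2mm ang 134.87 yaw 133.80 z 79.4mm  Frad 3.4 Ftan 4.0 Fz -1.2 tq [-0.25  0.69 -0.37] gap 9.0
M 0.21
```

Request:
play_rows:
  targets:
    - [0.02, -0.001, 0, 0, 1]
    - [0.025, 0, 0, 0, 1]
    - [0.025, 0, 0, 0, 1]
    - [0.018, 0, 0, 0, 1]
    - [0, 0, 0, 0, 1]

```text
t: 27.0
ee_pos: [0.5001, 0.113, 0.08]
eef_rot: [180.0, -0.0, 133.9]
force: [-0.7, 0.3, -1.9]
finger_gap: 0.0091
```

Request:
play_rows:
  targets:
    - [-0.0006, -0.0233, 0, -0.0328, 1]
    - [-0.0006, -0.0233, 0, -0.0328, 1]
    - [-0.0006, -0.0233, 0, -0.0328, 1]
    - [-0.0006, -0.0233, 0, -0.0328, 1]
    - [-0.0006, -0.0233, 0, -0.0328, 1]

```text
t: 27.42
ee_pos: [0.472, 0.0755, 0.0801]
eef_rot: [180.0, 0.0, 148.8]
force: [-0.5, 0.1, -1.0]
finger_gap: 0.0089
```

Request:
play_rows:
  targets:
    - [-0.0006, -0.0233, 0, -0.0328, 1]
    - [-0.0006, -0.0233, 0, -0.0328, 1]
    - [-0.0006, -0.0233, 0, -0.0328, 1]
    - [-0.0006, -0.0233, 0, -0.0328, 1]
    - [-0.0006, -0.0233, 0, -0.0328, 1]

```text
t: 27.83
ee_pos: [0.4533, 0.0329, 0.0802]
eef_rot: [180.0, 0.1, 163.5]
force: [0.6, -0.7, -0.9]
finger_gap: 0.0091
```

Request:
play_rows:
  targets:
    - [-0.0006, -0.0233, 0, -0.0328, 1]
    - [-0.0006, -0.0233, 0, -0.0328, 1]
    - [-0.0006, -0.0233, 0, -0.0328, 1]
    - [-0.0006, -0.0233, 0, -0.0328, 1]
    - [-0.0006, -0.0233, 0, -0.0328, 1]

```text
t: 28.25
ee_pos: [0.4459, -0.0132, 0.0802]
eef_rot: [180.0, 0.1, 178.3]
force: [-0.1, -0.2, -1.8]
finger_gap: 0.0086
```

Request:
play_rows:
  targets:
    - [0.03, 0, -0.01, 0, 1]
    - [0.045, 0, -0.01, 0, 1]
    - [0.045, 0, -0.01, 0, 1]
    - [0.045, 0, -0.01, 0, 1]
    - [0.03, 0, -0.01, 0.075, 1]

```text
t: 28.67
ee_pos: [0.3652, -0.0099, 0.1]
eef_rot: [-180.0, -0.1, 171.4]
force: [-0.0, -1.0, -1.6]
finger_gap: 0.0091
```

Run:
```python
from h import *
where();pr();go((.5172,-.3689,.1),170.9)
im=bot.camera("wrist")[:,:,::-1].copy();cv2.imwrite("pics/w8.png",im)
im=bot.camera("top")[:,:,::-1].copy();cv2.imwrite("pics/t8.png",im)
cv2.imwrite("pics/w8b.png",np.hstack([cv2.resize(im,None,fx=.71,fy=.71),cv2.resize(cv2.imread("pics/w8.png"),None,fx=.71,fy=.71)]))
```

```text
t 28.67 r 261.7mm ang 178.49 yaw 171.39 z 100.0mm  Frad 0.0 Ftan 1.0 Fz -1.6 tq [ 0.   -0.15 -0.02] gap 9.1
28.67 [ 0.3652 -0.0099  0.1   ] [-1.79997e+02 -6.29000e-02  1.71394e+02] [-0.0294 -0.973  -1.5946] [ 0.0045 -0.1464 -0.0204] 0.0091
shift [-5.101e-01 -8.305e-01 -4.000e-04] turn 0.0055 minrows 9.3 0.1
```

View pics/w8b.png

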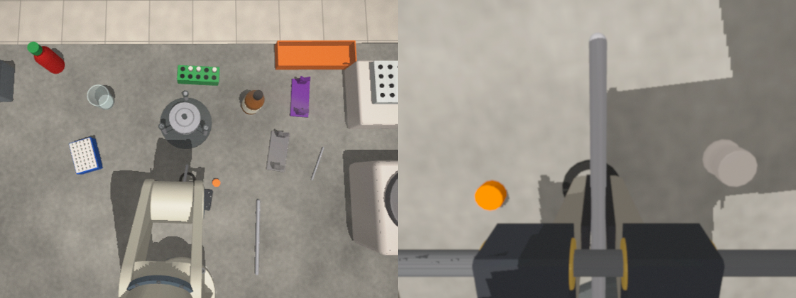

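Request:
play_rows:
  targets:
    - [-0.034, -0.0554, 0, 0.0055, 1]
    - [-0.034, -0.0554, 0, 0, 1]
    - [-0.034, -0.0554, 0, 0, 1]
    - [-0.034, -0.0554, 0, 0, 1]
    - [-0.034, -0.0554, 0, 0, 1]

```text
t: 29.18
ee_pos: [0.4187, -0.1317, 0.1001]
eef_rot: [-180.0, 0.1, 171.0]
force: [0.2, 0.4, -0.4]
finger_gap: 0.0085
```

Request:
play_rows:
  targets:
    - [-0.034, -0.0554, 0, 0, 1]
    - [-0.034, -0.0554, 0, 0, 1]
    - [-0.034, -0.0554, 0, 0, 1]
    - [-0.034, -0.0554, 0, 0, 1]
    - [-0.034, -0.0554, 0, 0, 1]

```text
t: 29.6
ee_pos: [0.4681, -0.2521, 0.0998]
eef_rot: [-180.0, 0.1, 171.0]
force: [-0.1, 0.9, -1.1]
finger_gap: 0.0089
```

Request:
play_rows:
  targets:
    - [-0.034, -0.0554, 0, 0, 1]
    - [-0.034, -0.0554, 0, 0, 1]
    - [-0.034, -0.0554, 0, 0, 1]
    - [-0.034, -0.0554, 0, 0, 1]
    - [-0.034, -0.0554, 0, 0, 1]

```text
t: 30.02
ee_pos: [0.5176, -0.3722, 0.0996]
eef_rot: [-180.0, 0.0, 171.0]
force: [0.5, -0.1, -1.7]
finger_gap: 0.0088
```

Run:
```python
from h import *
bot.camera("wrist");pr();go((.5172,-.3687,.045),170.9)
```

```text
30.07 [ 0.5199 -0.3766  0.1002] [-179.8057    0.258   171.0046] [ 1.8754 -4.2154 -0.7604] [-0.1137 -0.2423  0.0074] 0.009
shift [0.0104 0.0189 0.138 ] turn 0.0012 minrows 1.3 0.0
```

Request:
play_rows:
  targets:
    - [0, 0, 0, 0, 1]
    - [0, 0, 0, 0, 1]
    - [0, 0, 0, 0, 1]
    - [0, 0, 0, 0, 1]
    - [0, 0, 0, 0, 1]

```text
t: 30.48
ee_pos: [0.5162, -0.3699, 0.1]
eef_rot: [180.0, -0.0, 170.9]
force: [0.3, 0.1, -0.4]
finger_gap: 0.0092
```

Run:
```python
from h import *
pr();go((.5172,-.3688,.042),170.9)
```

```text
30.48 [ 0.5162 -0.3699  0.1   ] [ 1.799903e+02 -1.430000e-02  1.709306e+02] [ 0.3075  0.1045 -0.407 ] [ 0.0062 -0.1692 -0.0339] 0.0092
shift [-0.002   0.0031  0.1449] turn 0.0003 minrows 1.4 0.0
```

Request:
play_rows:
  targets:
    - [-0.002, 0.0031, 0.03, 0, 1]
    - [0, 0, 0.04, 0, 1]
    - [0, 0, 0.04, 0, 1]
    - [0, 0, 0.03, 0, 1]
    - [0, 0, 0.005, 0, 1]

```text
t: 30.9
ee_pos: [0.5159, -0.3683, 0.0391]
eef_rot: [179.9, -0.2, 170.9]
force: [-1.3, 0.2, -1.4]
finger_gap: 0.009
```

Request:
play_rows:
  targets:
    - [0, 0, 0.004, 0, 1]
    - [0, 0, 0.004, 0, 1]
    - [0, 0, 0.003, 0, 1]
    - [0, 0, 0, 0, 1]
    - [0, 0, 0, 0, 1]

```text
t: 31.32
ee_pos: [0.5176, -0.3699, 0.0381]
eef_rot: [-180.0, 0.0, 170.9]
force: [-0.2, 0.5, -1.7]
finger_gap: 0.0089
```

Run:
```python
from h import *
pr()
```

```text
31.32 [ 0.5176 -0.3699  0.0381] [-1.799779e+02  4.560000e-02  1.708603e+02] [-0.1989  0.4913 -1.7499] [ 0.0562 -0.1471  0.0532] 0.0089
```

Request:
play_rows:
  targets:
    - [0, 0.001, 0.0015, 0, 1]
    - [0, 0, 0.0015, 0, 1]
    - [0, 0, 0, 0, 1]
    - [0, 0, 0, 0, 1]
    - [0, 0, 0, 0, 1]

```text
t: 31.73
ee_pos: [0.5177, -0.3694, 0.0369]
eef_rot: [-180.0, 0.0, 170.9]
force: [-0.1, 1.8, 6.3]
finger_gap: 0.0086
```

Request:
play_rows:
  targets:
    - [0, 0, 0, 0, 0.85]
    - [0, 0, 0, 0, 0.8]
    - [0, 0, 0, 0, 0.75]
    - [0, 0, 0, 0, 0.7]
    - [0, 0, 0, 0, 0.6]

```text
t: 32.15
ee_pos: [0.5173, -0.3693, 0.0362]
eef_rot: [180.0, -0.0, 170.9]
force: [0.2, -0.7, 0.4]
finger_gap: 0.0323
```

Request:
play_rows:
  targets:
    - [0, 0, 0, 0, 0.5]
    - [0, 0, 0, 0, 0.4]
    - [0, 0, 0, 0, 0.4]
    - [0, 0, 0, 0, 0.4]
    - [0, 0, 0, 0, 0.4]

```text
t: 32.57
ee_pos: [0.5174, -0.3693, 0.0363]
eef_rot: [180.0, -0.0, 170.9]
force: [0.4, -0.5, 0.4]
finger_gap: 0.0549
```

Request:
play_rows:
  targets:
    - [0, 0, -0.03, 0, 0.4]
    - [0, 0, -0.06, 0, 0.3]
    - [0, 0, -0.08, 0, 0.2]
    - [0, 0, -0.08, 0, 0]
    - [0, 0, -0.08, 0, 0]

```text
t: 32.98
ee_pos: [0.5172, -0.3691, 0.1706]
eef_rot: [-180.0, 0.0, 170.9]
force: [0.0, -0.0, 0.3]
finger_gap: 0.0799
```

Request:
play_rows:
  targets:
    - [0, 0, 0, 0, 0]
    - [0, 0, 0, 0, 0]
    - [0, 0, 0, 0, 0]
    - [0, 0, 0, 0, 0]
    - [0, 0, 0, 0, 0]

```text
t: 33.4
ee_pos: [0.5166, -0.3688, 0.167]
eef_rot: [179.9, -0.1, 170.9]
force: [0.2, 0.4, 0.4]
finger_gap: 0.092
```

Run:
```python
from h import *
pr();p=bot.camera_params("wrist");im=bot.camera("wrist")[:,:,::-1].copy();cv2.imwrite("pics/w9.png",im)
t=bot.camera("top")[:,:,::-1].copy();cv2.imwrite("pics/t9.png",t)
sc=bot.camera("scene")[:,:,::-1].copy();cv2.imwrite("pics/s9.png",sc)
c=cv2.resize(sc[192:312,198:348],(400,300),interpolation=cv2.INTER_CUBIC)
cv2.imwrite("pics/f9.png",np.hstack([cv2.resize(im,(400,300)),c]))
```

```text
33.4 [ 0.5166 -0.3688  0.167 ] [ 1.799381e+02 -1.244000e-01  1.708590e+02] [0.1515 0.3721 0.4093] [ 0.0834 -0.1445  0.0581] 0.092
```

View pics/f9.png

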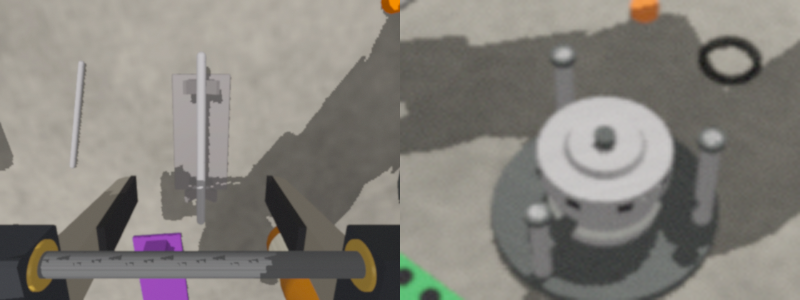

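The bar lies in both Vs in line with the rest, about where it started, and the robot is clear. Bystanders look undisturbed, so I'm handing in.

```bash
python3 -c "
from h import *
a=cv2.imread('pics/top0.png');b=cv2.imread('pics/t9.png')
p=bot.camera_params('wrist');A=ray(p,201.5*1.4,54*1.4,.045);B=ray(p,201*1.4,222*1.4,.045);print('bar mid',(A+B)/2,np.degrees(np.arctan2(*(A-B)[1::-1])))
print(bot.hand_in())"
```

```text
bar mid [ 0.51828216 -0.3698856   0.045     ] 170.7045463850492
the job is handed in; nothing more can be done
None
```

I screwed the collar down clockwise with the middle-sized bar in two strokes, laid the bar back in the grey rest, and handed the job in. The robot's clock read 33 s, against the 72 s limit.

**Strokes:** I started from the hole near 220°, turned about 90°, then moved the bar to the next hole and turned about 45° more. My estimate of the total turn is about 2.2 rad.

**Gasket:** The moment was about 0.4 N m while the collar ran free. Over the last 3.5° it rose steadily to about 0.9 N m, inside the 0.6 to 1.3 N m "firm" range, and I stopped there. Backing off, it fell at about 0.2 N m per degree, close to the stated stiffness.

**Bar:** By the last wrist picture its middle is about 1 mm from where it started and its direction is within 0.2° (170.7° against 170.8°). A straight-down push of 6 N before release showed it was seated in the Vs.

**Bystanders:** The pictures show nothing disturbed, but I did not measure their positions.

**What is less certain:**
- Collar height cannot be measured from the pictures to 0.1 mm, so "home" rests on the felt moment alone. Single moment readings scatter by about 0.1 N m.
- My estimated turn is at the top of the stated 1.9 to 2.2 rad range.
- The wrist camera and the grasp disagreed by about 1 mm sideways, which the clearance in the holes absorbed.

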